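Unload and reload the marking machine and start it

TASK

Draw the marking machine's carriage all the way out by its knob, lift off the marked head that is in it and stand it in the plywood tray. Then put every fresh hex-nosed head on a spindle of its own: turn it until its splines mesh with the spindle's teeth and push it down fully home on the flange. Finally slide the carriage all the way back in under the clear guard and press the start button fully down, without knocking over the other stock or moving it away.

Things in the scene. Friction and masses are not known exactly. Their poses are not given: they have to be found in the camera images.
- marker: Fixed grey-green marking machine, 360 mm long (its x) by 300 mm wide. Origin: on the table, midway below the front edge of its guard; x points into the machine, away from the operator, y to the left, z up. The clear flat guard covers x = 0 to 110 mm, underside 149, top 154 mm above the table, on a cheek plate at each side; behind it stands the marking unit, up to 178 mm high.
- carriage (a joint): Travel in m of the aluminium carriage (210 x 270 mm, top 34 mm above the table) along the machine's -x, towards the operator: 0 = fully in, spindles 45 mm behind the guard's front edge; 0.130 = fully out at its stop. About 3 N of friction; stays where left. Starts fully in. The guard clears heads that are home by 8 mm; an unmeshed one stands 16 mm higher and strikes it.
- carriage_knob (a point): Centre of the carriage's black pull knob: a 30 mm ball on a 12 mm upright stem, 100 mm above the table, midway across the carriage, 105 mm in front of the guard's front edge when the carriage is in, 150 mm in front of the line of the spindles.
- seat1 (a point): Left spindle, seen from the robot (in a row, 90 mm apart): on its axis, at the top of its flange (62 mm diameter), 45 mm above the table, where a head's underside rests when home. z up, x along one tooth. Six teeth 60 degrees apart, 7 mm wide, round-topped, to 23 mm radius and 16 mm high; the 29 mm core goes on to 28 mm as a coned pilot. Turns stiffly (0.15 N m), stands at any angle.
- seat2 (a point): Middle spindle, seen from the robot (in a row, 90 mm apart): on its axis, at the top of its flange (62 mm diameter), 45 mm above the table, where a head's underside rests when home. z up, x along one tooth. Six teeth 60 degrees apart, 7 mm wide, round-topped, to 23 mm radius and 16 mm high; the 29 mm core goes on to 28 mm as a coned pilot. Turns stiffly (0.15 N m), stands at any angle.
- seat3 (a point): Right spindle, seen from the robot (in a row, 90 mm apart): on its axis, at the top of its flange (62 mm diameter), 45 mm above the table, where a head's underside rests when home. z up, x along one tooth. Six teeth 60 degrees apart, 7 mm wide, round-topped, to 23 mm radius and 16 mm high; the 29 mm core goes on to 28 mm as a coned pilot. Turns stiffly (0.15 N m), stands at any angle.
- head1: Fresh steel head, 0.44 to 0.72 kg, standing left of the machine; two or three are there, all alike, any spindle. 56 mm diameter to 38 mm height, cone to 54, hex nose 28 mm across flats to 84, dome to 96. Origin: centre of underside, z up. In the base a socket 30 mm deep: six 10 mm grooves 60 degrees apart, one under the middle of each flat, x axis along one; meshes where a groove is over a tooth (+-3.7 degrees).
- head2: Fresh steel head, 0.44 to 0.72 kg, standing left of the machine; two or three are there, all alike, any spindle. 56 mm diameter to 38 mm height, cone to 54, hex nose 28 mm across flats to 84, dome to 96. Origin: centre of underside, z up. In the base a socket 30 mm deep: six 10 mm grooves 60 degrees apart, one under the middle of each flat, x axis along one; meshes where a groove is over a tooth (+-3.7 degrees).
- head3: Fresh steel head, 0.44 to 0.72 kg, standing left of the machine; two or three are there, all alike, any spindle. 56 mm diameter to 38 mm height, cone to 54, hex nose 28 mm across flats to 84, dome to 96. Origin: centre of underside, z up. In the base a socket 30 mm deep: six 10 mm grooves 60 degrees apart, one under the middle of each flat, x axis along one; meshes where a groove is over a tooth (+-3.7 degrees).
- start (a joint): Travel of the start button in m: 0 = up, 0.006 = fully down (5 N); it springs back up.
- start_top (a point): Centre of the top of the start button, a bare steel button of 28 mm diameter, facing up, 67 mm above the table, on a grey control box (75 x 85 x 45 mm) that stands on the table to the right of the machine.
- marked_head: The finished, marked head, exactly like head1: at the start it stands fully home and meshed on the middle spindle, under the guard. It lifts straight up off the spindle once the carriage is out. Origin: centre of its underside; x along a groove and normal to a flat of the hexagon.
- tray_in (a point): Centre of the floor of the shallow plywood tray, 4 mm above the table: 120 x 120 mm outside, 112 mm inside, rim 18 mm above the table. It stands on the table to the right of the machine; it and the control box change places from start to start.
- plug: Bystander: small cone with a ball on top, 38 mm diameter, 65 mm high, standing among the heads. Origin: centre of the underside.
- plug2: Bystander like plug, standing beyond the heads. Origin: centre of the underside.
- bullet: Bystander: small dark bullet-shaped head with no hexagon, 35 mm diameter, 53 mm high, left of the heads. Origin: centre of the underside.
- collar: Bystander: flat steel collar, 42 mm outside, 26 mm inside, 16 mm high, lying among the heads. Origin: centre of the underside.
- cone: Bystander: tall white cone, 60 mm diameter at the foot, 152 mm high. Origin: centre of the underside.
- oil: Bystander: grey plastic bottle, 48 mm diameter, 130 mm high, behind the control box. Origin: centre of the underside.
Mind the look-alikes: they are no part of the job. What is shaped like the head3 but green is not meant.

How it is judged:
By the outcome, as a careful person would: the job done as asked, in the order asked, and still so for the second after the job is handed in, with the robot touching nothing.
Of head1, head2, head3 only 2 to 3 are there at a start; the rules pass over those that are not, and their reading is None.
At some moment in a run one of head1, head2, head3 may be knocked a few centimetres aside while the robot is not near it.
It also fails if it takes over 200 s, if anything falls off the work surface, if the arm or the gripper's body presses on something with over 40 N, if the wrist force passes 120 N, or if a joint passes its speed limit or range.

ROBOT

A 7-joint arm with a two-finger parallel gripper is mounted at the origin on the work surface. World frame = base frame: x ahead of the robot, y to its left, z up, the work surface at z = 0. Lengths are in mm, angles in rad, forces in N, time in s.
With the tool pointing down it reaches from about 400 to 875 mm from the base axis. Payload 4.4 kg.
Tool frame: the origin (TCP) lies midway between the tips of the shut fingers; the grasp point (between the pads) lies 19 mm behind it; z points along the fingers, y is the line along which they close (so a half turn about z gives the same grasp; the last joint's range is limited). The gripper opens to 85 mm and grips with 20 to 120 N. Pads are 22 mm wide; open, the fingers measure 114 mm over their backs; the gripper's body (76 mm by 85 mm) begins 54 mm behind the grasp point. The pads swing forward as they close: fully open they stand 13 mm farther back than shut.
Start: joints at [1.091, 0.628, 0.038, 1.517, -0.027, 0.996, -0.02], TCP at [261.388, -595.142, 231.313] pointing down, gripper open.
Joint ranges: [-3.06, 3.06], [-0.37, 2.12], [-1.25, 1.32], [0.18, 2.47], [-1.1, 4.24], [0.23, 1.98], [-2.94, 2.94]. Speed limits (rad/s): [2.57, 2.57, 3.14, 3.14, 3.14, 3.14, 3.14].

INTERFACE

Orientations are given as [roll, pitch, yaw] about the fixed x, y, z axes, in that order (R = Rz(yaw) Ry(pitch) Rx(roll)).
In Python, from cell import read_state, get_image, finish_job gives the robot as it stands.
- The arm moves only by the tool send_rows, never from a script. Its argument "series" is a list of rows, each an object of numbers: "ax", "ay", "az": the turn, a rotation vector about the tool's x, y, z in rad; "dx", "dy", "dz": the shift along the tool's x, y, z in cm; "hand": the closure, from 0 (fully open) to 1 (shut). In form: [{"ax": .., "ay": .., "az": .., "dx": .., "dy": .., "dz": .., "hand": ..}, ...]. A call has 1 to 10 rows; each row is the pose to reach, as a shift and turn from the pose commanded when the call began, along the tool's axes at that moment; what a row does not reach only later rows make up. A row lasts 1/10 s, in which the tool goes at most 50 mm and 8.59 degrees, less where a joint would pass 70% of its speed; a pose out of reach is approached as far as the arm can. A call with a gripper value outside its range is refused whole. The fingers move at their own pace and stop on an object; the grip force is fixed at half the most. Time passes only in rows, so rows that repeat a pose let the fingers close. It gives the time, the measured TCP pose, the force, the opening and the grip force at its end, in the units of the state.
- read_state(): the state, without advancing time (a new reading comes with each control period).
- get_image(name): name is "side" or "top"; returns a dict with "pixels" (400x640x3 uint8, red, green, blue), "mtx" (3x3 intrinsics, pixels), "R" (3x3) and "t" (3): a world point X has camera coordinates R X + t. Camera axes: x right, y down, z forward; pixel columns grow to the right and rows downward; lengths in mm; the calibration is good to about 2 mm. A picture is of the moment at which its call begins. There is no depth.
- finish_job(): hands the job in; it is judged then, once.
The state is a dict: "clock": time; "qpos": joint angles; "qd": joint speeds; "tau": joint torques, N m; "eef_pos": TCP position; "tool_rot": TCP orientation; "force": force on the tool from outside, world axes, zero at the start; "torque": the same for the moment, N m; "width": finger opening in mm; "gripper_force": force on a finger pad.
Only numpy, scipy, OpenCV 4.12 (cv2) and the standard library are available. Lean on these libraries where they do the work, as an engineer would, in place of code of your own. Each camera call takes 0.05 s, during which the arm holds its last target. There are 200 camera calls.

## Working session

There is one attempt and no reset: what is moved stays moved. The work goes in short steps, Python scripts to look and compute and a tool call to move; the robot and the scene stay as the last step left them, time stands still between calls to the robot, and variables do not carry over. Pictures are saved under pics/ and viewed, at most 14 in all, crops included, and the job is handed in when it is done.

Besides the shell and the picture viewer there is one more tool, called after "Emit:" as name(argument=value, ...) on one line, values as JSON. send_rows: Moves the arm, as the interface text tells. Its arguments: {"type":"object","properties":{"series":{"type":"array","items":{"type":"object","properties":{"ax":{"type":"number"},"ay":{"type":"number"},"az":{"type":"number"},"dx":{"type":"number"},"dy":{"type":"number"},"dz":{"type":"number"},"hand":{"type":"number"}}}}},"required":["series"]}

```bash
mkdir -p pics; ls; cat > h.py <<'E'
import numpy as np, cv2, json
from cell import read_state, get_image, finish_job
def grab(n,f=None):
    d=get_image(n); 
    if f: cv2.imwrite('pics/'+f, d['pixels'][:,:,::-1])
    return d
def cast(d,u,v,z):
    K,R,t=map(np.array,(d['mtx'],d['R'],d['t'])); r=R.T@np.linalg.solve(K,[u,v,1.]); c=-R.T@t
    return c+r*(z-c[2])/r[2]
def proj(d,X):
    K,R,t=map(np.array,(d['mtx'],d['R'],d['t'])); p=K@(R@np.array(X,float)+t); return p[:2]/p[2]
E
python3 - <<'E'
from h import *
s=read_state();print({k:np.round(v,3).tolist() for k,v in s.items()})
for n in('side','top'):
    d=grab(n,n+'0.png'); R=np.array(d['R']);print(n,np.round(-R.T@np.array(d['t'])),np.round(R,2).tolist(),np.round(d['mtx']).tolist())
E
```

```text
pics
{'clock': 0.0, 'qpos': [1.091, 0.629, 0.038, 1.518, -0.027, 0.996, -0.02], 'qd': [0.002, -0.001, -0.001, -0.001, 0.0, 0.001, 0.001], 'tau': [0.0, -56.34, 1.226, -19.344, 0.011, 0.011, -0.0], 'eef_pos': [261.152, -594.523, 230.369], 'tool_rot': [-3.14, 0.0, 0.414], 'force': [0.161, 0.159, -0.065], 'torque': [0.044, 0.024, 0.02], 'gripper_force': 0.0, 'width': 85.41}
side [-428.  386.  988.] [[-0.38, -0.92, 0.0], [-0.6, 0.24, -0.76], [0.71, -0.29, -0.65]] [[439.0, 0.0, 321.0], [0.0, 439.0, 200.0], [0.0, 0.0, 1.0]]
top [ 319.    7. 1653.] [[0.01, -1.0, 0.01], [-0.99, -0.01, -0.14], [0.14, -0.0, -0.99]] [[479.0, 0.0, 315.0], [0.0, 479.0, 199.0], [0.0, 0.0, 1.0]]
```

View pics/top0.png

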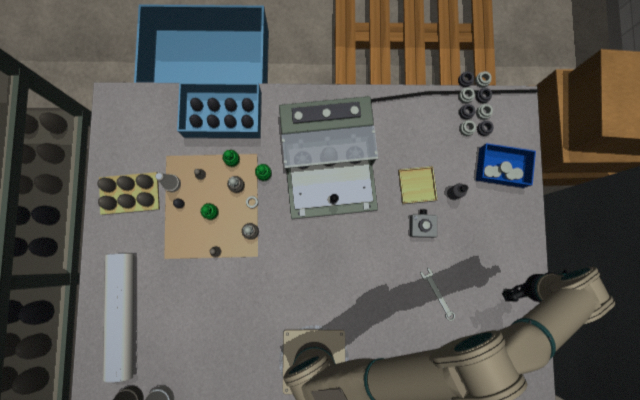

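View pics/side0.png

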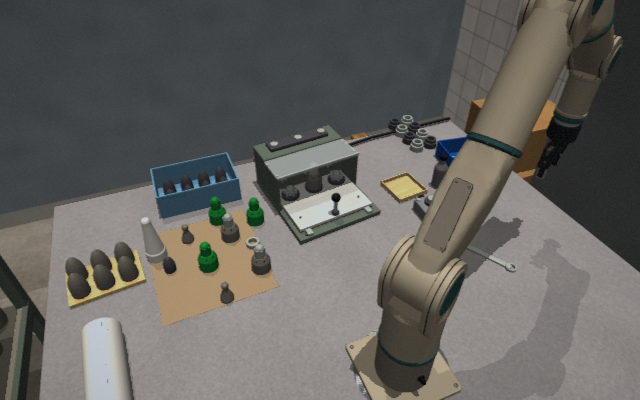

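```bash
python3 - <<'E'
import cv2,numpy as np
a=cv2.imread('pics/top0.png');b=cv2.imread('pics/side0.png')
z=lambda i,x,y,w,h,s:cv2.resize(i[y:y+h,x:x+w],(w*s,h*s),interpolation=cv2.INTER_CUBIC)
cv2.imwrite('pics/z1.png',np.vstack([z(a,160,90,200,150,4)[:,:800]]))
cv2.imwrite('pics/z2.png',np.vstack([z(b,200,120,200,150,4)]))
E
```

```text
(no output)
```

View pics/z1.png

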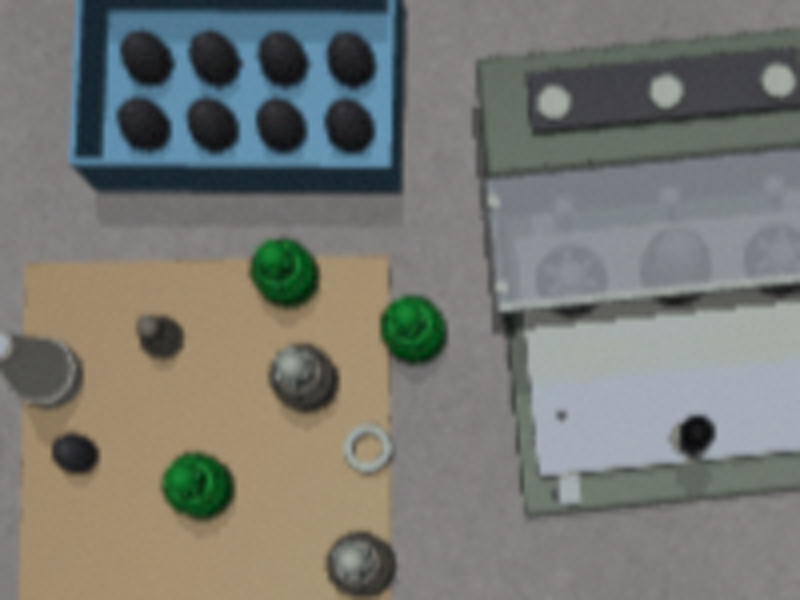

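View pics/z2.png

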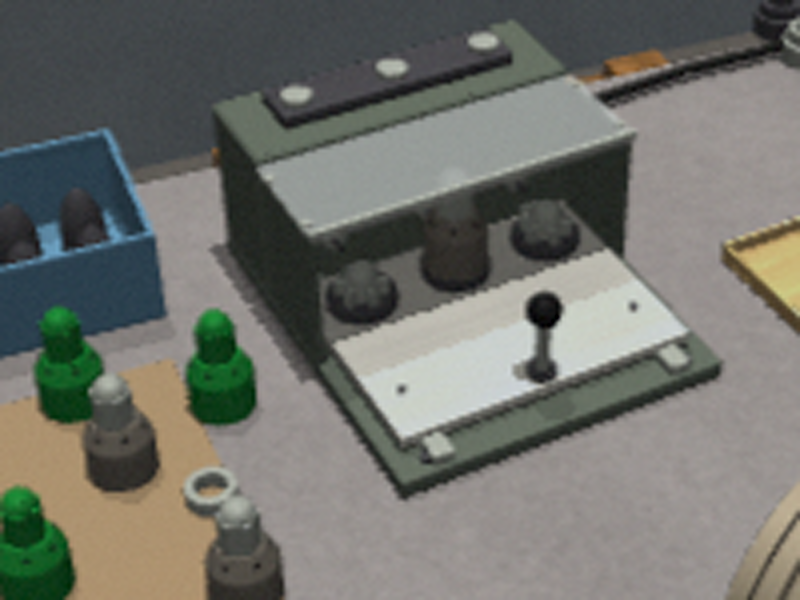

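```bash
cat >> h.py <<'E'
def tri(dt,pt,ds,ps):
    A=[];b=[]
    for d,p in((dt,pt),(ds,ps)):
        K,R,t=map(np.array,(d['mtx'],d['R'],d['t'])); r=R.T@np.linalg.solve(K,[*p,1.]); r/=np.linalg.norm(r); c=-R.T@t
        P=np.eye(3)-np.outer(r,r);A.append(P);b.append(P@c)
    X=np.linalg.lstsq(np.vstack(A),np.hstack(b),rcond=None)[0]
    return X
E
python3 - <<'E'
from h import *
t=grab('top');s=grab('side')
for n,a,b in(('knob',(333.5,198.5),(336,197.5)),('A',(234.6,183.5),(227.5,221.3)),('B',(248.6,229),(259.3,251.8)),('lidgreen',(160+412/4,90+318/4),(200+212/4,120+340/4))):
    X=tri(t,a,s,b);print(n,X.round(1),proj(t,X).round(1)-a,proj(s,X).round(1)-b)
d=[cast(t,160+u/4,90+v/4,178) for u,v in((554,101),(666,91),(778,80))];e=d[0]-d[2];print(np.round(d),np.arctan2(-e[0],e[1]),np.linalg.norm(e)/2)
g=[cast(t,285,167.5,154),cast(t,376,161.5,154)];e=g[0]-g[1];print(np.round(g),np.arctan2(-e[0],e[1]))
print('tray',[cast(t,u,v,18).round() for u,v in((399,168.5),(433.5,167.5),(436.5,201),(402,203))])
print('btn',cast(t,426,226,67).round(1),'oil',cast(t,458,190,130).round())
im=t['pixels'].astype(int)
h=cv2.cvtColor(t['pixels'],cv2.COLOR_RGB2HSV)
y=cv2.inRange(h,(18,70,120),(35,255,255));y[:,:390]=0;y[:,450:]=0
c=max(cv2.findContours(y,0,2)[0],key=cv2.contourArea);r=cv2.minAreaRect(c);print(r,cast(t,*r[0],15).round(1))
E
```

```text
knob [533.1 -61.8 102. ] [0.6 0.3] [-0.7  0. ]
A [587.4 272.   70.2] [-0.6 -0.2] [0.7 0.1]
B [434.8 219.3  64.7] [0.2 0.1] [-0.3  0. ]
lidgreen [636.7 178.2  66. ] [-0.5 -0.2] [0.6 0.1]
[[ 790.   55.  178.]
 [ 799.  -34.  178.]
 [ 809. -123.  178.]] 0.1046855598329663 89.76112565566622
[[ 625.   97.  154.]
 [ 647. -193.  154.]] 0.07446242888063546
tray [array([ 653., -291.,   18.]), array([ 657., -412.,   18.]), array([ 539., -419.,   18.]), array([ 532., -300.,   18.])]
btn [ 448.8 -368.8   67. ] oil [ 561. -460.  130.]
((416.7154235839844, 184.7230682373047), (34.605690002441406, 31.752887725830078), 82.87498474121094) [ 596.4 -352.5   15. ]
```

```bash
cat >> h.py <<'E'
from scipy.spatial.transform import Rotation as Ro
def go(x,y,z,yaw):
    s=read_state(); R=Ro.from_euler('xyz',s['tool_rot']); T=Ro.from_euler('xyz',[np.pi,0,yaw])
    d=R.inv().apply(np.array([x,y,z])-s['eef_pos'])/10; a=(R.inv()*T).as_rotvec()
    print('clk',s['clock'],'d',d.round(2),'a',a.round(3),'F',np.round(s['force'],1),'w',round(s['width'],1))
E
python3 -c "
from h import *
go(533,-62,200,.1)"
```

```text
clk 0.2 d [ 46.31 -37.85   3.11] a [-0.001  0.     0.314] F [-1.1  0.1 -0.7] w 85.5
```

Emit:
send_rows(series=[{"dx": 46.3, "dy": -37.85, "dz": 3.1, "az": 0.314, "hand": 0}, {"dx": 46.3, "dy": -37.85, "dz": 3.1, "az": 0.314, "hand": 0}, {"dx": 46.3, "dy": -37.85, "dz": 3.1, "az": 0.314, "hand": 0}, {"dx": 46.3, "dy": -37.85, "dz": 3.1, "az": 0.314, "hand": 0}, {"dx": 46.3, "dy": -37.85, "dz": 3.1, "az": 0.314, "hand": 0}, {"dx": 46.3, "dy": -37.85, "dz": 3.1, "az": 0.314, "hand": 0}, {"dx": 46.3, "dy": -37.85, "dz": 3.1, "az": 0.314, "hand": 0}, {"dx": 46.3, "dy": -37.85, "dz": 3.1, "az": 0.314, "hand": 0}, {"dx": 46.3, "dy": -37.85, "dz": 3.1, "az": 0.314, "hand": 0}, {"dx": 46.3, "dy": -37.85, "dz": 3.1, "az": 0.314, "hand": 0}])

```text
invalid input at $.series[0]: expected keys ax, ay, az, dx, dy, dz, hand
```

```bash
python3 -c "
from h import *
go(533,-62,200,.1)"
```

```text
clk 0.2 d [ 46.31 -37.85   3.11] a [-0.001  0.     0.314] F [-1.1  0.1 -0.7] w 85.5
```

Emit:
send_rows(series=[{"dx": 46.3, "dy": -37.85, "dz": 3.1, "ax": 0, "ay": 0, "az": 0.314, "hand": 0}, {"dx": 46.3, "dy": -37.85, "dz": 3.1, "ax": 0, "ay": 0, "az": 0.314, "hand": 0}, {"dx": 46.3, "dy": -37.85, "dz": 3.1, "ax": 0, "ay": 0, "az": 0.314, "hand": 0}, {"dx": 46.3, "dy": -37.85, "dz": 3.1, "ax": 0, "ay": 0, "az": 0.314, "hand": 0}, {"dx": 46.3, "dy": -37.85, "dz": 3.1, "ax": 0, "ay": 0, "az": 0.314, "hand": 0}, {"dx": 46.3, "dy": -37.85, "dz": 3.1, "ax": 0, "ay": 0, "az": 0.314, "hand": 0}, {"dx": 46.3, "dy": -37.85, "dz": 3.1, "ax": 0, "ay": 0, "az": 0.314, "hand": 0}, {"dx": 46.3, "dy": -37.85, "dz": 3.1, "ax": 0, "ay": 0, "az": 0.314, "hand": 0}, {"dx": 46.3, "dy": -37.85, "dz": 3.1, "ax": 0, "ay": 0, "az": 0.314, "hand": 0}, {"dx": 46.3, "dy": -37.85, "dz": 3.1, "ax": 0, "ay": 0, "az": 0.314, "hand": 0}])

```text
clock: 1.2
eef_pos: [488.9, -148.5, 205.4]
tool_rot: [3.141, -0.0, 0.1]
force: [0.6, -0.4, 0.5]
width: 85.5
gripper_force: 0.0
```

```bash
python3 -c "
from h import *
go(533,-62,200,.1)"
```

```text
clk 1.2 d [ 5.24 -8.17  0.54] a [ 0. -0. -0.] F [ 0.6 -0.4  0.5] w 85.5
```

Emit:
send_rows(series=[{"dx": 5.2, "dy": -8.2, "dz": 0, "ax": 0, "ay": 0, "az": 0, "hand": 0}, {"dx": 5.2, "dy": -8.2, "dz": 0, "ax": 0, "ay": 0, "az": 0, "hand": 0}, {"dx": 5.2, "dy": -8.2, "dz": 0, "ax": 0, "ay": 0, "az": 0, "hand": 0}, {"dx": 5.2, "dy": -8.2, "dz": 0, "ax": 0, "ay": 0, "az": 0, "hand": 0}, {"dx": 5.2, "dy": -8.2, "dz": 0, "ax": 0, "ay": 0, "az": 0, "hand": 0}])

```text
clock: 1.7
eef_pos: [531.1, -65.1, 205.3]
tool_rot: [3.141, 0.001, 0.098]
force: [-0.0, -0.1, 0.1]
width: 85.3
gripper_force: 0.0
```

```bash
python3 - <<'E'
from h import *
go(533,-62,83,.1)
s=grab('side');t=grab('top')
a=cv2.resize(t['pixels'][130:240,270:400],None,fx=3,fy=3);b=cv2.resize(s['pixels'][130:240,270:400],None,fx=3,fy=3)
cv2.imwrite('pics/k.png',np.hstack([a,b])[:,:,::-1])
E
```

```text
clk 1.7 d [ 0.23 -0.3  12.23] a [ 0.001  0.001 -0.002] F [-0.  -0.1  0.1] w 85.3
```

View pics/k.png

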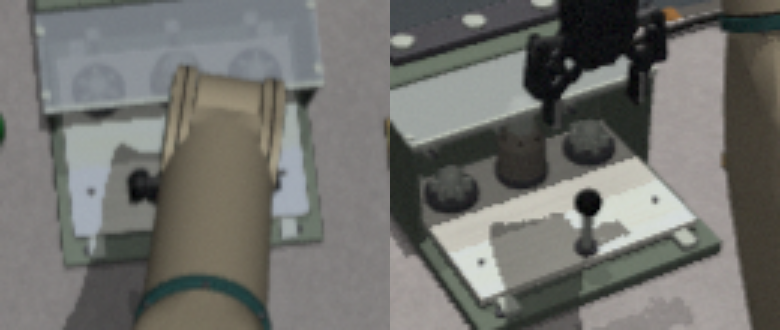

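Emit:
send_rows(series=[{"dx": 0.2, "dy": -0.3, "dz": 4, "ax": 0, "ay": 0, "az": 0, "hand": 0}, {"dx": 0.2, "dy": -0.3, "dz": 8, "ax": 0, "ay": 0, "az": 0, "hand": 0}, {"dx": 0.2, "dy": -0.3, "dz": 12.2, "ax": 0, "ay": 0, "az": 0, "hand": 0}, {"dx": 0.2, "dy": -0.3, "dz": 12.2, "ax": 0, "ay": 0, "az": 0, "hand": 0}, {"dx": 0.2, "dy": -0.3, "dz": 12.2, "ax": 0, "ay": 0, "az": 0, "hand": 1}, {"dx": 0.2, "dy": -0.3, "dz": 12.2, "ax": 0, "ay": 0, "az": 0, "hand": 1}, {"dx": 0.2, "dy": -0.3, "dz": 12.2, "ax": 0, "ay": 0, "az": 0, "hand": 1}, {"dx": 0.2, "dy": -0.3, "dz": 12.2, "ax": 0, "ay": 0, "az": 0, "hand": 1}, {"dx": 0.2, "dy": -0.3, "dz": 12.2, "ax": 0, "ay": 0, "az": 0, "hand": 1}, {"dx": 0.2, "dy": -0.3, "dz": 12.2, "ax": 0, "ay": 0, "az": 0, "hand": 1}])

```text
clock: 2.8
eef_pos: [535.0, -62.3, 85.9]
tool_rot: [3.139, -0.004, 0.099]
force: [-1.8, -3.2, 9.5]
width: 27.0
gripper_force: 58.3
```

Emit:
send_rows(series=[{"dx": -2, "dy": 0, "dz": 0, "ax": 0, "ay": 0, "az": 0, "hand": 1}, {"dx": -4, "dy": 0, "dz": 0, "ax": 0, "ay": 0, "az": 0, "hand": 1}, {"dx": -6, "dy": 0, "dz": 0, "ax": 0, "ay": 0, "az": 0, "hand": 1}, {"dx": -8, "dy": 0, "dz": 0, "ax": 0, "ay": 0, "az": 0, "hand": 1}, {"dx": -10, "dy": 0, "dz": 0, "ax": 0, "ay": 0, "az": 0, "hand": 1}, {"dx": -11.5, "dy": 0, "dz": 0, "ax": 0, "ay": 0, "az": 0, "hand": 1}, {"dx": -12.5, "dy": 0, "dz": 0, "ax": 0, "ay": 0, "az": 0, "hand": 1}, {"dx": -13.1, "dy": 0, "dz": 0, "ax": 0, "ay": 0, "az": 0, "hand": 1}, {"dx": -13.1, "dy": 0, "dz": 0, "ax": 0, "ay": 0, "az": 0, "hand": 1}])

```text
clock: 3.7
eef_pos: [405.9, -76.4, 85.8]
tool_rot: [3.137, -0.008, 0.097]
force: [-0.1, -8.1, 17.2]
width: 26.9
gripper_force: 64.0
```

```bash
python3 -c "
from h import *
go(403,-75,86,.1);print(read_state()['eef_pos'],read_state()['qpos'])"
```

```text
clk 3.7 d [-0.27 -0.16 -0.02] a [ 0.004 -0.008 -0.003] F [-0.1 -8.1 17.2] w 26.9
[405.89136345 -76.35301075  85.79356989] [ 0.07957538  0.58165402  0.05164091  2.29054779 -0.09977292  0.26293885
 -1.2551753 ]
```

Emit:
send_rows(series=[{"dx": -0.3, "dy": 0, "dz": 0, "ax": 0, "ay": 0, "az": 0, "hand": 1}, {"dx": -0.6, "dy": 0, "dz": 0, "ax": 0, "ay": 0, "az": 0, "hand": 1}, {"dx": -0.6, "dy": 0, "dz": 0, "ax": 0, "ay": 0, "az": 0, "hand": 1}])

```text
clock: 4.0
eef_pos: [405.9, -76.4, 85.9]
tool_rot: [3.136, -0.018, 0.098]
force: [9.4, -4.1, 5.8]
width: 27.0
gripper_force: 62.9
```

Emit:
send_rows(series=[{"dx": 0.6, "dy": 0, "dz": 0, "ax": 0, "ay": 0, "az": 0, "hand": 0}, {"dx": 0.6, "dy": 0, "dz": 0, "ax": 0, "ay": 0, "az": 0, "hand": 0}, {"dx": 0.6, "dy": 0, "dz": 0, "ax": 0, "ay": 0, "az": 0, "hand": 0}, {"dx": 0.6, "dy": 0, "dz": 0, "ax": 0, "ay": 0, "az": 0, "hand": 0}, {"dx": 0.6, "dy": 0, "dz": -4, "ax": 0, "ay": 0, "az": 0, "hand": 0}, {"dx": 0.6, "dy": 0, "dz": -8, "ax": 0, "ay": 0, "az": 0, "hand": 0}, {"dx": 2, "dy": 5, "dz": -13, "ax": 0, "ay": 0, "az": 0, "hand": 0}, {"dx": 2, "dy": 10, "dz": -13, "ax": 0, "ay": 0, "az": 0, "hand": 0}, {"dx": 2, "dy": 15, "dz": -13, "ax": 0, "ay": 0, "az": 0, "hand": 0}, {"dx": 2, "dy": 15, "dz": -13, "ax": 0, "ay": 0, "az": 0, "hand": 0}])

```text
clock: 5.0
eef_pos: [431.9, -226.8, 214.4]
tool_rot: [3.138, -0.002, 0.094]
force: [-0.5, 0.5, 0.4]
width: 85.5
gripper_force: 0.0
```

```bash
python3 - <<'E'
from h import *
s=grab('side');t=grab('top')
a=cv2.resize(t['pixels'][140:240,275:385],None,fx=5,fy=5,interpolation=2)[:,:400];b=cv2.resize(s['pixels'][140:240,260:380],None,fx=5,fy=5,interpolation=2)[:,:]
a=cv2.resize(t['pixels'][140:240,285:385],None,fx=4,fy=4,interpolation=2);b=cv2.resize(s['pixels'][150:250,270:370],None,fx=4,fy=4,interpolation=2)
cv2.imwrite('pics/m.png',np.hstack([a,b])[:,:,::-1])
E
```

```text
(no output)
```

View pics/m.png

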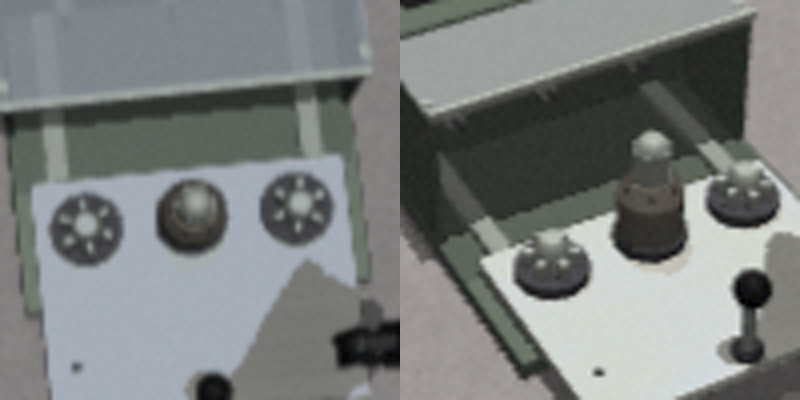

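```bash
cat >> h.py <<'E'
def phase(d,c,z=61,rs=(17,18,19,20,21)):
    g=cv2.cvtColor(d['pixels'],cv2.COLOR_RGB2GRAY).astype(np.float32); th=np.arange(0,2*np.pi,np.pi/180); f=0
    for r in rs:
        P=np.array([proj(d,(c[0]+r*np.cos(a),c[1]+r*np.sin(a),z)) for a in th],np.float32)
        f=f+cv2.remap(g,P[:,:1],P[:,1:],cv2.INTER_CUBIC)[:,0]
    F=np.fft.rfft(f); return np.degrees(-np.angle(F[6])/6), np.abs(F[1:9]).round()
E
python3 - <<'E'
from h import *
t=grab('top');s=grab('side')
q=lambda u,v,x0,y0:((u+.5)/4-.5+x0,(v+.5)/4-.5+y0)
for n,ft,fs in(('L',(86,229),(551,268)),('R',(297,207),(743,195))):
    print(n,'flange45',cast(t,*q(*ft,285,140),45).round(1),cast(s,*q(fs[0]-400,fs[1],270,150),45).round(1))
print('nose',tri(t,q(196,203,285,140),s,q(651-400,148,270,150)).round(1),'knob',tri(t,q(214,388,285,140),s,q(752-400,290,270,150)).round(1))
g=[cv2.cvtColor(d['pixels'],cv2.COLOR_RGB2GRAY) for d in(t,s)]
for d,gg,pts in((t,g[0],[(306,197),(359,191)]),(s,g[1],[(307,217),(355,198)])):
  for p in pts:
    m=(gg<105).astype(np.uint8);m[:p[1]-14]=0;m[p[1]+14:]=0;m[:,:p[0]-14]=0;m[:,p[0]+14:]=0
    c=max(cv2.findContours(m,0,2)[0],key=cv2.contourArea);h=cv2.convexHull(c);e=cv2.fitEllipse(h);print(np.round(e[0],1),np.round(e[1],1),cast(d,*e[0],43).round(1))
E
```

```text
L flange45 [546.8  30.6  45. ] [541.6  30.3  45. ]
R flange45 [ 567.  -148.6   45. ] [ 565.2 -150.7   45. ]
nose [556.2 -60.  129.2] knob [408.8 -77.   98.2]
[306. 197.] [17.  17.4] [546.6  30.8  43. ]
[358.5 191.7] [17.  17.7] [ 566.  -147.5   43. ]
[306.2 205.1] [26.  39.6] [597.6  13.   43. ]
[355.2 199.7] [13.8 17.5] [ 561.4 -148.5   43. ]
```

```bash
python3 - <<'E'
from h import *
t=grab('top');s=grab('side')
for n,c in(('s1',(546.5,30)),('s3',(565.5,-149.2))):
  for d in(t,s):
    for z in(59,61): print(n,z,*phase(d,c,z))
  for dx,dy in((2,0),(-2,0),(0,2),(0,-2)): print(' ',phase(t,(c[0]+dx,c[1]+dy))[0].round(1),phase(s,(c[0]+dx,c[1]+dy))[0].round(1))
go(556,-60,230,.1)
E
```

```text
s1 59 10.485029 [ 2159.  3308.  3274.  1114.  7475. 29294.  5402.   712.]
s1 61 10.492651 [ 1788.  3152.  3103.  1175.  6277. 30078.  3902.   864.]
s1 59 14.073419 [28668.  7750. 10784. 15062. 22664. 15406.  9002.  3448.]
s1 61 12.781525 [25614.  6112. 11326. 15348. 15858. 19099. 12223.  4498.]
  10.5 13.8
  10.5 12.3
  10.8 16.2
  10.2 9.7
s3 59 -2.5171409 [ 5730.  2391.   468.  2272.  7266. 29710.  8704.   821.]
s3 61 -2.5065498 [ 5449.  2361.   212.  2328.  6250. 30718.  7796.   611.]
s3 59 2.4678237 [34391. 11219.  5555. 11609. 21731. 13035.  7893.   674.]
s3 61 1.3788692 [31618.  9834.  6504. 10575. 15779. 22132.  7282.  2511.]
  -2.6 3.3
  -2.5 -0.5
  -2.5 4.9
  -2.5 -1.9
clk 5.3 d [ 14.   -14.58  -1.7 ] a [-0.002  0.001  0.002] F [-0.2 -0.4  0.5] w 85.7
```

Emit:
send_rows(series=[{"dx": 5, "dy": -5, "dz": -1.7, "ax": 0, "ay": 0, "az": 0, "hand": 0}, {"dx": 10, "dy": -10, "dz": -1.7, "ax": 0, "ay": 0, "az": 0, "hand": 0}, {"dx": 14, "dy": -14.6, "dz": -1.7, "ax": 0, "ay": 0, "az": 0, "hand": 0}, {"dx": 14, "dy": -14.6, "dz": -1.7, "ax": 0, "ay": 0, "az": 0, "hand": 0}, {"dx": 14, "dy": -14.6, "dz": -1.7, "ax": 0, "ay": 0, "az": 0, "hand": 0}, {"dx": 14, "dy": -14.6, "dz": -1.7, "ax": 0, "ay": 0, "az": 0, "hand": 0}, {"dx": 14, "dy": -14.6, "dz": -1.7, "ax": 0, "ay": 0, "az": 0, "hand": 0}])

```text
clock: 6.0
eef_pos: [555.5, -62.4, 230.1]
tool_rot: [3.141, 0.002, 0.1]
force: [-0.2, 0.5, -0.6]
width: 85.3
gripper_force: 0.0
```

```bash
python3 -c "
from h import *
go(556,-60,102,.1)"
```

```text
clk 6.0 d [ 0.1  -0.24 12.81] a [ 0.     0.002 -0.   ] F [-0.2  0.5 -0.6] w 85.3
```

Emit:
send_rows(series=[{"dx": 0.1, "dy": -0.25, "dz": 4, "ax": 0, "ay": 0, "az": 0, "hand": 0}, {"dx": 0.1, "dy": -0.25, "dz": 8, "ax": 0, "ay": 0, "az": 0, "hand": 0}, {"dx": 0.1, "dy": -0.25, "dz": 11, "ax": 0, "ay": 0, "az": 0, "hand": 0}, {"dx": 0.1, "dy": -0.25, "dz": 12.8, "ax": 0, "ay": 0, "az": 0, "hand": 0}, {"dx": 0.1, "dy": -0.25, "dz": 12.8, "ax": 0, "ay": 0, "az": 0, "hand": 1}, {"dx": 0.1, "dy": -0.25, "dz": 12.8, "ax": 0, "ay": 0, "az": 0, "hand": 1}, {"dx": 0.1, "dy": -0.25, "dz": 12.8, "ax": 0, "ay": 0, "az": 0, "hand": 1}, {"dx": 0.1, "dy": -0.25, "dz": 12.8, "ax": 0, "ay": 0, "az": 0, "hand": 1}, {"dx": 0.1, "dy": -0.25, "dz": 12.8, "ax": 0, "ay": 0, "az": 0, "hand": 1}, {"dx": 0.1, "dy": -0.25, "dz": 12.8, "ax": 0, "ay": 0, "az": 0, "hand": 1}])

```text
clock: 7.0
eef_pos: [558.4, -59.8, 104.2]
tool_rot: [3.141, -0.003, 0.1]
force: [-1.1, -0.6, 6.0]
width: 29.6
gripper_force: 58.8
```

Emit:
send_rows(series=[{"dx": 0, "dy": 0, "dz": 0, "ax": 0, "ay": 0, "az": 0, "hand": 1}, {"dx": 0, "dy": 0, "dz": 0, "ax": 0, "ay": 0, "az": 0, "hand": 1}, {"dx": 0, "dy": 0, "dz": 0, "ax": 0, "ay": 0, "az": 0, "hand": 1}])

```text
clock: 7.3
eef_pos: [558.4, -59.7, 104.2]
tool_rot: [3.141, -0.003, 0.099]
force: [-1.3, 0.7, 6.5]
width: 30.0
gripper_force: 58.8
```

Emit:
send_rows(series=[{"dx": 0, "dy": 0, "dz": -1, "ax": 0, "ay": 0, "az": 0, "hand": 1}, {"dx": 0, "dy": 0, "dz": -2, "ax": 0, "ay": 0, "az": 0, "hand": 1}, {"dx": 0, "dy": 0, "dz": -3, "ax": 0, "ay": 0, "az": 0, "hand": 1}, {"dx": 0, "dy": 0, "dz": -4.5, "ax": 0, "ay": 0, "az": 0, "hand": 1}, {"dx": 0, "dy": 0, "dz": -8, "ax": 0, "ay": 0, "az": 0, "hand": 1}, {"dx": 0, "dy": 0, "dz": -12, "ax": 0, "ay": 0, "az": 0, "hand": 1}, {"dx": 0, "dy": 0, "dz": -12, "ax": 0, "ay": 0, "az": 0, "hand": 1}, {"dx": 0, "dy": 0, "dz": -12, "ax": 0, "ay": 0, "az": 0, "hand": 1}])

```text
clock: 8.1
eef_pos: [557.6, -59.4, 223.4]
tool_rot: [3.141, -0.002, 0.1]
force: [-0.4, 0.1, -6.9]
width: 29.9
gripper_force: 60.6
```

```bash
python3 -c "
from h import *
go(596,-354,225,.1)"
```

```text
clk 8.1 d [ 0.88 29.7  -0.16] a [ 0.    -0.002 -0.   ] F [-0.4  0.1 -6.9] w 29.9
```

Emit:
send_rows(series=[{"dx": 0.2, "dy": 5, "dz": -1, "ax": 0, "ay": 0, "az": 0, "hand": 1}, {"dx": 0.4, "dy": 10, "dz": -1, "ax": 0, "ay": 0, "az": 0, "hand": 1}, {"dx": 0.6, "dy": 14, "dz": -1, "ax": 0, "ay": 0, "az": 0, "hand": 1}, {"dx": 0.7, "dy": 18, "dz": -1, "ax": 0, "ay": 0, "az": 0, "hand": 1}, {"dx": 0.8, "dy": 22, "dz": -1, "ax": 0, "ay": 0, "az": 0, "hand": 1}, {"dx": 0.9, "dy": 26, "dz": -1, "ax": 0, "ay": 0, "az": 0, "hand": 1}, {"dx": 0.9, "dy": 29.5, "dz": -1, "ax": 0, "ay": 0, "az": 0, "hand": 1}, {"dx": 0.9, "dy": 29.5, "dz": -1, "ax": 0, "ay": 0, "az": 0, "hand": 1}, {"dx": 0.9, "dy": 29.5, "dz": -1, "ax": 0, "ay": 0, "az": 0, "hand": 1}])

```text
clock: 9.0
eef_pos: [593.8, -352.5, 229.3]
tool_rot: [-3.138, 0.005, 0.097]
force: [0.2, 1.0, -6.1]
width: 29.7
gripper_force: 61.4
```

```bash
python3 - <<'E'
from h import *
go(596,-352,64,.1)
t=grab('top');s=grab('side')
for n,c in(('s1',(546.5,30)),('s2',(556,-59.7)),('s3',(565.5,-149.2))): print(n,phase(t,c)[0],phase(s,c)[0],phase(t,c)[1])
cv2.imwrite('pics/tr.png',cv2.resize(np.hstack([t['pixels'][130:250,350:480],s['pixels'][130:250,360:490]]),None,fx=3,fy=3)[:,:,::-1])
E
```

```text
clk 9.0 d [ 0.31  0.02 16.53] a [-0.003  0.005 -0.003] F [ 0.2  1.  -6.1] w 29.7
s1 10.472601 12.790921 [ 1961.  3127.  3422.   899.  6313. 30288.  3761.   958.]
s2 6.7701025 8.383188 [ 4059.  1535.   771.  1253.  5906. 31106.  5374.  1010.]
s3 -2.491777 1.1731532 [ 5521.  2570.   302.  2009.  6398. 30667.  7599.   931.]
```

View pics/tr.png

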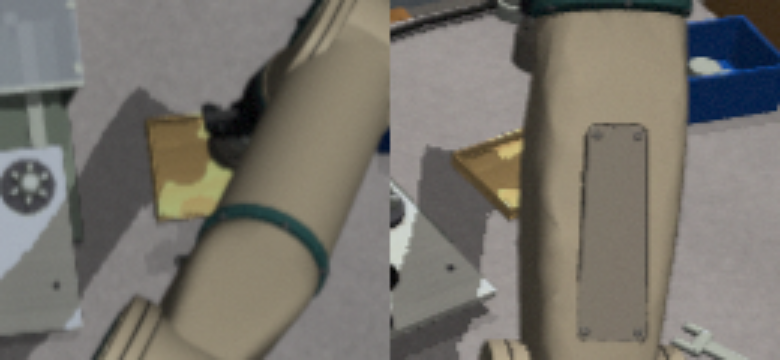

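Emit:
send_rows(series=[{"dx": 0.3, "dy": 0, "dz": 4, "ax": 0, "ay": 0, "az": 0, "hand": 1}, {"dx": 0.3, "dy": 0, "dz": 8, "ax": 0, "ay": 0, "az": 0, "hand": 1}, {"dx": 0.3, "dy": 0, "dz": 12, "ax": 0, "ay": 0, "az": 0, "hand": 1}, {"dx": 0.3, "dy": 0, "dz": 14, "ax": 0, "ay": 0, "az": 0, "hand": 1}, {"dx": 0.3, "dy": 0, "dz": 15.5, "ax": 0, "ay": 0, "az": 0, "hand": 1}, {"dx": 0.3, "dy": 0, "dz": 16.2, "ax": 0, "ay": 0, "az": 0, "hand": 1}, {"dx": 0.3, "dy": 0, "dz": 16.2, "ax": 0, "ay": 0, "az": 0, "hand": 1}, {"dx": 0.3, "dy": 0, "dz": 16.6, "ax": 0, "ay": 0, "az": 0, "hand": 1}, {"dx": 0.3, "dy": 0, "dz": 16.6, "ax": 0, "ay": 0, "az": 0, "hand": 1}])

```text
clock: 10.0
eef_pos: [599.5, -352.1, 67.4]
tool_rot: [3.141, -0.001, 0.1]
force: [-0.3, -0.6, -5.7]
width: 29.8
gripper_force: 61.5
```

Emit:
send_rows(series=[{"dx": 0, "dy": 0, "dz": 0.2, "ax": 0, "ay": 0, "az": 0, "hand": 1}, {"dx": 0, "dy": 0, "dz": 0.4, "ax": 0, "ay": 0, "az": 0, "hand": 1}, {"dx": 0, "dy": 0, "dz": 0.4, "ax": 0, "ay": 0, "az": 0, "hand": 1}])

```text
clock: 10.3
eef_pos: [599.3, -352.2, 63.4]
tool_rot: [3.141, -0.001, 0.1]
force: [-1.6, 0.3, -0.8]
width: 29.3
gripper_force: 61.9
```

Emit:
send_rows(series=[{"dx": 0, "dy": 0, "dz": 0, "ax": 0, "ay": 0, "az": 0, "hand": 0}, {"dx": 0, "dy": 0, "dz": 0, "ax": 0, "ay": 0, "az": 0, "hand": 0}, {"dx": 0, "dy": 0, "dz": 0, "ax": 0, "ay": 0, "az": 0, "hand": 0}, {"dx": 0, "dy": 0, "dz": 0, "ax": 0, "ay": 0, "az": 0, "hand": 0}, {"dx": 0, "dy": 0, "dz": -4, "ax": 0, "ay": 0, "az": 0, "hand": 0}, {"dx": 0, "dy": 0, "dz": -8, "ax": 0, "ay": 0, "az": 0, "hand": 0}, {"dx": 0, "dy": 0, "dz": -13, "ax": 0, "ay": 0, "az": 0, "hand": 0}, {"dx": 0, "dy": -5, "dz": -18, "ax": 0, "ay": 0, "az": 0, "hand": 0}, {"dx": 0, "dy": -10, "dz": -18, "ax": 0, "ay": 0, "az": 0, "hand": 0}, {"dx": 0, "dy": -15, "dz": -18, "ax": 0, "ay": 0, "az": 0, "hand": 0}])

```text
clock: 11.3
eef_pos: [586.5, -218.3, 244.3]
tool_rot: [3.139, -0.005, 0.098]
force: [0.1, 1.0, 0.1]
width: 85.3
gripper_force: 0.0
```

```bash
python3 - <<'E'
from h import *
t=grab('top');s=grab('side')
a=cv2.resize(t['pixels'][150:250,210:300],None,fx=4,fy=4,interpolation=2);b=cv2.resize(s['pixels'][190:290,200:300],None,fx=4,fy=4,interpolation=2)
c=np.hstack([t['pixels'][140:240,380:480],s['pixels'][130:230,370:470]])
cv2.imwrite('pics/h.png',np.vstack([np.hstack([a,b]),np.pad(cv2.resize(c,(360,180)),((0,0),(0,400),(0,0)))])[:,:,::-1])
E
```

```text
(no output)
```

View pics/h.png

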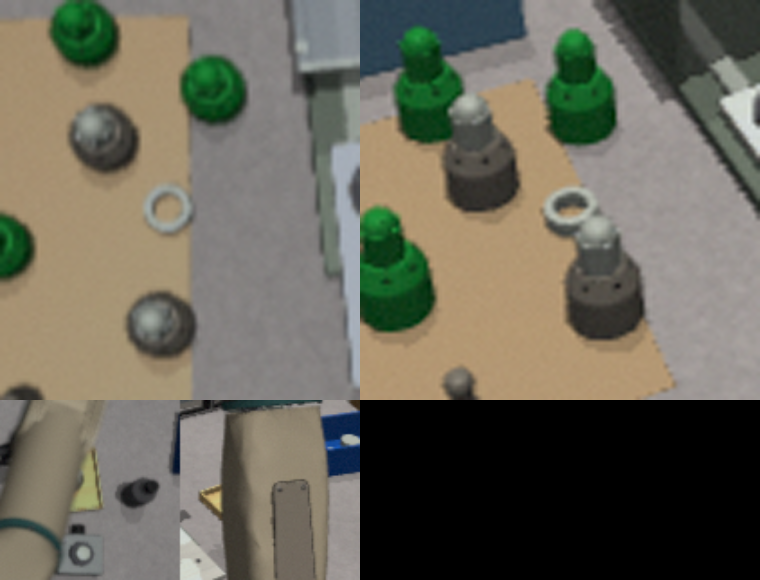

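```bash
python3 - <<'E'
from h import *
t=grab('top');s=grab('side')
q=lambda u,v,x0,y0:((u+.5)/4-.5+x0,(v+.5)/4-.5+y0)
for n,pt,ps,base,dots in(('A',(97,128),(470,120),(104,137),[(461,160),(491,158)]),('B',(158,317),(599,245),(162,325),[(587,285),(617,285)])):
    X=tri(t,q(*pt,210,150),s,q(ps[0]-360,ps[1],200,190));print(n,X.round(1),'body',cast(t,*q(*base,210,150),25).round(1))
    for u,v in dots:
        for z in(41,46):
            P=cast(s,*q(u-360,v,200,190),z);e=P-X;print('  dot',z,round(np.hypot(*e[:2]),1),round(np.degrees(np.arctan2(e[1],e[0])),1))
m=cv2.cvtColor(cv2.imread('pics/m.png'),cv2.COLOR_BGR2GRAY).astype(float)
g=cv2.cvtColor(s['pixels'],cv2.COLOR_RGB2GRAY).astype(np.float32)
def prof(c,zb,r,z,im):
    o=[]
    for a in range(90,275,5):
        u,v=proj(s,(c[0]+r*np.cos(np.radians(a)),c[1]+r*np.sin(np.radians(a)),zb+z))
        if im: u,v=4*(u+.5-270)-.5+400,4*(v+.5-150)-.5; w=m
        else: w=g
        o.append(int(cv2.getRectSubPix((w).astype(np.float32),(1,1),(float(u),float(v)))[0,0]))
    return o
for r,z in((26.5,40),(25,42),(23,45)):
    print(r,z);print(' M',prof((556,-59.7),45,r,z,1));print(' A',prof((586,272),0,r,z,0));print(' B',prof((434,218.5),0,r,z,0))
go(586,272,240,.1)
E
```

```text
A [592.9 272.8  73. ] body [593.2 274.   25. ]
  dot 41 14.9 114.5
  dot 46 18.2 129.3
  dot 41 15.3 -146.7
  dot 46 19.7 -156.8
B [435.2 217.9  67.4] body [431.6 220.1  25. ]
  dot 41 17.1 124.8
  dot 46 20.6 133.8
  dot 41 18.8 -161.8
  dot 46 22.9 -167.5
26.5 40
 M [65, 62, 60, 58, 58, 59, 61, 63, 64, 68, 69, 69, 69, 71, 72, 70, 71, 72, 71, 72, 73, 75, 75, 75, 76, 77, 74, 64, 61, 67, 75, 79, 78, 78, 83, 85, 82]
 A [82, 78, 74, 63, 56, 57, 56, 53, 53, 55, 55, 54, 52, 53, 55, 55, 53, 54, 53, 51, 50, 52, 51, 52, 50, 47, 49, 49, 49, 50, 57, 71, 88, 100, 103, 104, 116]
 B [93, 90, 80, 72, 73, 78, 77, 80, 81, 80, 80, 81, 82, 80, 80, 81, 80, 80, 79, 79, 77, 76, 78, 78, 80, 78, 77, 74, 71, 72, 75, 85, 92, 97, 107, 119, 132]
25 42
 M [73, 73, 75, 74, 74, 75, 77, 76, 77, 82, 84, 83, 85, 85, 83, 83, 83, 84, 83, 81, 80, 82, 81, 78, 76, 80, 81, 77, 72, 68, 66, 66, 71, 78, 82, 81, 80]
 A [81, 79, 75, 74, 74, 73, 70, 69, 69, 68, 66, 64, 63, 63, 64, 63, 62, 62, 62, 62, 61, 60, 61, 61, 59, 59, 59, 59, 58, 61, 68, 75, 83, 87, 89, 96, 99]
 B [84, 79, 76, 76, 77, 78, 79, 79, 81, 78, 80, 81, 81, 80, 80, 80, 81, 79, 78, 77, 76, 76, 76, 76, 77, 79, 77, 77, 77, 76, 75, 76, 77, 88, 98, 113, 123]
23 45
 M [74, 72, 74, 76, 77, 77, 78, 81, 83, 82, 83, 82, 80, 79, 78, 77, 76, 79, 81, 81, 79, 79, 79, 78, 79, 75, 66, 62, 62, 64, 68, 72, 76, 77, 79, 82, 86]
 A [77, 76, 75, 76, 79, 78, 78, 80, 81, 81, 81, 82, 82, 82, 82, 81, 80, 79, 78, 77, 79, 79, 76, 77, 74, 72, 73, 76, 79, 77, 75, 75, 74, 73, 75, 74, 80]
 B [77, 76, 77, 77, 78, 79, 76, 71, 59, 48, 67, 77, 80, 80, 80, 80, 81, 80, 76, 66, 60, 50, 57, 71, 77, 78, 76, 76, 76, 76, 75, 74, 74, 80, 93, 103, 112]
clk 11.5 d [  5.03 -48.61   0.22] a [ 0.    -0.001  0.003] F [ 0.   0.1 -0.2] w 85.2
```

```bash
python3 - <<'E'
from h import *
s=grab('side')
m=cv2.cvtColor(cv2.imread('pics/m.png'),cv2.COLOR_BGR2GRAY).astype(np.float32)
g=cv2.cvtColor(s['pixels'],cv2.COLOR_RGB2GRAY).astype(np.float32)
th=np.arange(100,221,1)
def prof(c,zb,r,z,im):
    P=np.array([proj(s,(c[0]+r*np.cos(np.radians(a)),c[1]+r*np.sin(np.radians(a)),zb+z)) for a in th])
    if im: P=4*(P+.5-[270,150])-.5+[400,0]
    P=P.astype(np.float32);return cv2.remap(m if im else g,P[:,:1],P[:,1:],1)[:,0]
for n,c,zb,im in(('M',(556,-59.7),45,1),('A',(592,273),0,0),('B',(434,218.5),0,0)):
    res=[]
    for dx in(-3,-1.5,0,1.5,3):
      for dy in(-3,0,3):
        for r,z in((24,44),(23,45),(21.5,46.5)):
          p=prof((c[0]+dx,c[1]+dy),zb,r,z,im);p=p-cv2.blur(p[None],(61,1))[0]
          sc=[(p[k]+p[k+60],th[k]) for k in range(0,61)]
          res.append((*min(sc),dx,dy,r))
    for x in sorted(res)[:4]: print(n,[round(float(v),1) for v in x])
E
```

```text
M [-33.1, 157.0, 3.0, -3.0, 21.5]
M [-31.3, 156.0, 1.5, -3.0, 21.5]
M [-30.6, 160.0, 1.5, 0.0, 21.5]
M [-30.4, 160.0, 0.0, 0.0, 21.5]
A [-50.9, 128.0, 1.5, 0.0, 21.5]
A [-40.6, 129.0, 3.0, 0.0, 21.5]
A [-38.9, 120.0, 1.5, -3.0, 21.5]
A [-37.8, 138.0, 3.0, 3.0, 21.5]
B [-61.3, 135.0, 1.5, 0.0, 23.0]
B [-55.7, 136.0, 3.0, 0.0, 24.0]
B [-51.3, 135.0, -1.5, 0.0, 21.5]
B [-49.9, 127.0, 1.5, -3.0, 23.0]
```

```bash
python3 -c "
from h import *
go(593,273,240,.14)"
```

```text
clk 11.55 d [  5.65 -48.87   0.14] a [ 0.001 -0.    -0.04 ] F [ 0.1 -0.4  0.6] w 85.3
```

Emit:
send_rows(series=[{"dx": 5.65, "dy": -48.9, "dz": 0, "ax": 0, "ay": 0, "az": -0.04, "hand": 0}, {"dx": 5.65, "dy": -48.9, "dz": 0, "ax": 0, "ay": 0, "az": -0.04, "hand": 0}, {"dx": 5.65, "dy": -48.9, "dz": 0, "ax": 0, "ay": 0, "az": -0.04, "hand": 0}, {"dx": 5.65, "dy": -48.9, "dz": 0, "ax": 0, "ay": 0, "az": -0.04, "hand": 0}, {"dx": 5.65, "dy": -48.9, "dz": 0, "ax": 0, "ay": 0, "az": -0.04, "hand": 0}, {"dx": 5.65, "dy": -48.9, "dz": 0, "ax": 0, "ay": 0, "az": -0.04, "hand": 0}, {"dx": 5.65, "dy": -48.9, "dz": 0, "ax": 0, "ay": 0, "az": -0.04, "hand": 0}, {"dx": 5.65, "dy": -48.9, "dz": 0, "ax": 0, "ay": 0, "az": -0.04, "hand": 0}, {"dx": 5.65, "dy": -48.9, "dz": 0, "ax": 0, "ay": 0, "az": -0.04, "hand": 0}, {"dx": 5.65, "dy": -48.9, "dz": 0, "ax": 0, "ay": 0, "az": -0.04, "hand": 0}])

```text
clock: 12.55
eef_pos: [594.0, 275.0, 241.1]
tool_rot: [3.141, -0.0, 0.138]
force: [0.4, -0.4, -0.4]
width: 85.4
gripper_force: 0.0
```

Emit:
send_rows(series=[{"dx": 0, "dy": 0, "dz": 0, "ax": 0, "ay": 0, "az": 0, "hand": 0}, {"dx": 0, "dy": 0, "dz": 0, "ax": 0, "ay": 0, "az": 0, "hand": 0}])

```text
clock: 12.75
eef_pos: [593.8, 273.1, 240.7]
tool_rot: [3.14, 0.0, 0.14]
force: [0.1, -0.9, 0.1]
width: 85.4
gripper_force: 0.0
```

```bash
python3 - <<'E'
from h import *
go(593,273,57,.14)
s=grab('side');t=grab('top')
b=cv2.resize(s['pixels'][150:290,180:320],None,fx=4,fy=4,interpolation=2)
cv2.imwrite('pics/a.png',b[:,:,::-1])
m=cv2.cvtColor(t['pixels'],cv2.COLOR_RGB2GRAY)
E
```

```text
clk 12.75 d [-0.07 -0.03 18.37] a [ 0.002  0.    -0.   ] F [ 0.1 -0.9  0.1] w 85.4
```

View pics/a.png

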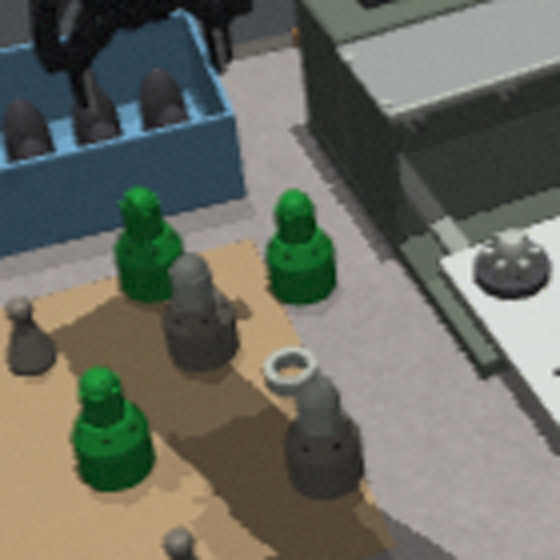

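Emit:
send_rows(series=[{"dx": -0.1, "dy": 0, "dz": 5, "ax": 0, "ay": 0, "az": 0, "hand": 0}, {"dx": -0.1, "dy": 0, "dz": 10, "ax": 0, "ay": 0, "az": 0, "hand": 0}, {"dx": -0.1, "dy": 0, "dz": 14, "ax": 0, "ay": 0, "az": 0, "hand": 0}, {"dx": -0.1, "dy": 0, "dz": 17, "ax": 0, "ay": 0, "az": 0, "hand": 0}, {"dx": -0.1, "dy": 0, "dz": 18.3, "ax": 0, "ay": 0, "az": 0, "hand": 0}, {"dx": -0.1, "dy": 0, "dz": 18.3, "ax": 0, "ay": 0, "az": 0, "hand": 1}, {"dx": -0.1, "dy": 0, "dz": 18.3, "ax": 0, "ay": 0, "az": 0, "hand": 1}, {"dx": -0.1, "dy": 0, "dz": 18.3, "ax": 0, "ay": 0, "az": 0, "hand": 1}, {"dx": -0.1, "dy": 0, "dz": 18.3, "ax": 0, "ay": 0, "az": 0, "hand": 1}, {"dx": -0.1, "dy": 0, "dz": 18.3, "ax": 0, "ay": 0, "az": 0, "hand": 1}])

```text
clock: 13.85
eef_pos: [593.5, 274.2, 60.8]
tool_rot: [-3.14, -0.004, 0.14]
force: [-1.0, -1.2, 6.1]
width: 26.8
gripper_force: 60.3
```

Emit:
send_rows(series=[{"dx": 0, "dy": 0, "dz": 0, "ax": 0, "ay": 0, "az": 0, "hand": 1}, {"dx": 0, "dy": 0, "dz": 0, "ax": 0, "ay": 0, "az": 0, "hand": 1}, {"dx": 0, "dy": 0, "dz": 0, "ax": 0, "ay": 0, "az": 0, "hand": 1}])

```text
clock: 14.15
eef_pos: [593.4, 274.2, 60.7]
tool_rot: [-3.141, -0.004, 0.14]
force: [-0.3, -0.5, 5.5]
width: 26.7
gripper_force: 60.4
```

Emit:
send_rows(series=[{"dx": 0, "dy": 0, "dz": -3, "ax": 0, "ay": 0, "az": 0, "hand": 1}, {"dx": 0, "dy": 0, "dz": -7, "ax": 0, "ay": 0, "az": 0, "hand": 1}, {"dx": 0, "dy": 0, "dz": -11, "ax": 0, "ay": 0, "az": 0, "hand": 1}, {"dx": 0, "dy": 0, "dz": -15, "ax": 0, "ay": 0, "az": 0, "hand": 1}, {"dx": 0, "dy": 0, "dz": -18, "ax": 0, "ay": 0, "az": 0, "hand": 1}, {"dx": 0, "dy": 0, "dz": -18, "ax": 0, "ay": 0, "az": 0, "hand": 1}, {"dx": 0, "dy": 0, "dz": -18, "ax": 0, "ay": 0, "az": 0, "hand": 1}])

```text
clock: 14.85
eef_pos: [591.3, 273.4, 238.2]
tool_rot: [3.141, 0.001, 0.14]
force: [-0.5, -0.2, -4.5]
width: 26.6
gripper_force: 60.7
```

```bash
python3 - <<'E'
from h import *
go(556,-60,230,-.405)
s=grab('side');t=grab('top')
p=proj(s,np.array(read_state()['eef_pos'])).astype(int);print(p)
E
```

```text
clk 14.85 d [-8.15 32.52  0.83] a [0.    0.001 0.545] F [-0.5 -0.2 -4.5] w 26.6
[219 177]
```

Emit:
send_rows(series=[{"dx": -0.8, "dy": 3.3, "dz": 0, "ax": 0, "ay": 0, "az": 0.08, "hand": 1}, {"dx": -1.8, "dy": 7.2, "dz": 0, "ax": 0, "ay": 0, "az": 0.16, "hand": 1}, {"dx": -2.8, "dy": 11.2, "dz": 0, "ax": 0, "ay": 0, "az": 0.24, "hand": 1}, {"dx": -3.8, "dy": 15.2, "dz": 0, "ax": 0, "ay": 0, "az": 0.32, "hand": 1}, {"dx": -4.8, "dy": 19.2, "dz": 0, "ax": 0, "ay": 0, "az": 0.4, "hand": 1}, {"dx": -5.8, "dy": 23.2, "dz": 0, "ax": 0, "ay": 0, "az": 0.48, "hand": 1}, {"dx": -6.8, "dy": 27.2, "dz": 0, "ax": 0, "ay": 0, "az": 0.545, "hand": 1}, {"dx": -7.6, "dy": 30.5, "dz": 0, "ax": 0, "ay": 0, "az": 0.545, "hand": 1}, {"dx": -8.15, "dy": 32.5, "dz": 0, "ax": 0, "ay": 0, "az": 0.545, "hand": 1}, {"dx": -8.15, "dy": 32.5, "dz": 0, "ax": 0, "ay": 0, "az": 0.545, "hand": 1}])

```text
clock: 15.95
eef_pos: [554.6, -64.6, 236.8]
tool_rot: [3.137, 0.003, -0.412]
force: [-0.3, -0.3, -3.7]
width: 26.7
gripper_force: 60.9
```

Emit:
send_rows(series=[{"dx": 0, "dy": 0, "dz": 2, "ax": 0, "ay": 0, "az": 0, "hand": 1}, {"dx": 0, "dy": 0, "dz": 4, "ax": 0, "ay": 0, "az": 0, "hand": 1}, {"dx": 0, "dy": 0, "dz": 6, "ax": 0, "ay": 0, "az": 0, "hand": 1}, {"dx": 0, "dy": 0, "dz": 7, "ax": 0, "ay": 0, "az": 0, "hand": 1}, {"dx": 0, "dy": 0, "dz": 7, "ax": 0, "ay": 0, "az": 0, "hand": 1}, {"dx": 0, "dy": 0, "dz": 7, "ax": 0, "ay": 0, "az": 0, "hand": 1}])

```text
clock: 16.55
eef_pos: [556.8, -59.3, 168.5]
tool_rot: [3.141, 0.0, -0.405]
force: [0.2, -0.6, -3.7]
width: 26.4
gripper_force: 60.8
```

```bash
python3 - <<'E'
from h import *
go(556,-60,108,-.405)
s=grab('side');t=grab('top')
b=cv2.resize(s['pixels'][130:240,270:390],None,fx=4,fy=4,interpolation=2)
cv2.imwrite('pics/p.png',b[:,:,::-1])
E
```

```text
clk 16.55 d [-0.04  0.1   6.05] a [0. 0. 0.] F [ 0.2 -0.6 -3.7] w 26.4
```

View pics/p.png

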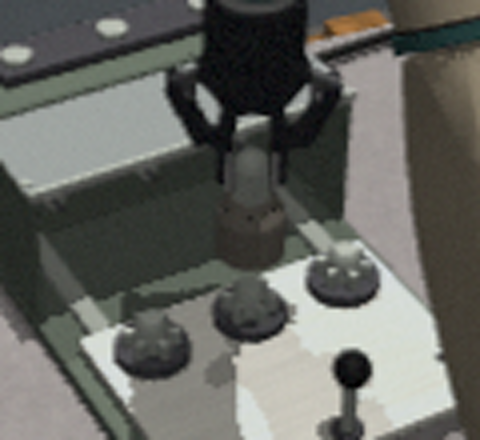

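Emit:
send_rows(series=[{"dx": 0, "dy": 0.1, "dz": 1.5, "ax": 0, "ay": 0, "az": 0, "hand": 1}, {"dx": 0, "dy": 0.1, "dz": 3, "ax": 0, "ay": 0, "az": 0, "hand": 1}, {"dx": 0, "dy": 0.1, "dz": 3.6, "ax": 0, "ay": 0, "az": 0, "hand": 1}, {"dx": 0, "dy": 0.1, "dz": 4, "ax": 0, "ay": 0, "az": 0, "hand": 1}, {"dx": 0, "dy": 0.1, "dz": 4, "ax": 0, "ay": 0, "az": 0, "hand": 1}])

```text
clock: 17.15
eef_pos: [556.5, -60.5, 128.8]
tool_rot: [-3.141, -0.0, -0.405]
force: [-0.2, 0.2, -5.0]
width: 26.7
gripper_force: 60.7
```

Emit:
send_rows(series=[{"dx": 0, "dy": 0, "dz": 0.4, "ax": 0, "ay": 0, "az": 0, "hand": 1}, {"dx": 0, "dy": 0, "dz": 0.8, "ax": 0, "ay": 0, "az": 0, "hand": 1}, {"dx": 0, "dy": 0, "dz": 1.0, "ax": 0, "ay": 0, "az": 0, "hand": 1}, {"dx": 0, "dy": 0, "dz": 1.0, "ax": 0, "ay": 0, "az": 0, "hand": 1}])

```text
clock: 17.55
eef_pos: [556.2, -60.5, 118.3]
tool_rot: [3.142, 0.0, -0.405]
force: [0.4, -0.5, -4.4]
width: 27.0
gripper_force: 60.9
```

Emit:
send_rows(series=[{"dx": 0, "dy": 0, "dz": 0.4, "ax": 0, "ay": 0, "az": 0, "hand": 1}, {"dx": 0, "dy": 0, "dz": 0.8, "ax": 0, "ay": 0, "az": 0, "hand": 1}, {"dx": 0, "dy": 0, "dz": 1.2, "ax": 0, "ay": 0, "az": 0, "hand": 1}, {"dx": 0, "dy": 0, "dz": 1.5, "ax": 0, "ay": 0, "az": 0, "hand": 1}, {"dx": 0, "dy": 0, "dz": 1.6, "ax": 0, "ay": 0, "az": 0, "hand": 1}, {"dx": 0, "dy": 0, "dz": 1.6, "ax": 0, "ay": 0, "az": 0, "hand": 1}])

```text
clock: 18.15
eef_pos: [558.9, -60.3, 105.6]
tool_rot: [-3.139, -0.005, -0.405]
force: [-0.9, 1.2, 17.6]
width: 26.7
gripper_force: 63.6
```

Emit:
send_rows(series=[{"dx": 0, "dy": 0, "dz": -0.2, "ax": 0, "ay": 0, "az": 0, "hand": 0}, {"dx": 0, "dy": 0, "dz": -0.2, "ax": 0, "ay": 0, "az": 0, "hand": 0}, {"dx": 0, "dy": 0, "dz": -0.2, "ax": 0, "ay": 0, "az": 0, "hand": 0}, {"dx": 0, "dy": 0, "dz": -0.2, "ax": 0, "ay": 0, "az": 0, "hand": 0}, {"dx": 0, "dy": 0, "dz": -4, "ax": 0, "ay": 0, "az": 0, "hand": 0}, {"dx": 0, "dy": 0, "dz": -9, "ax": 0, "ay": 0, "az": 0, "hand": 0}, {"dx": 0, "dy": 0, "dz": -13, "ax": 0, "ay": 0, "az": 0, "hand": 0}, {"dx": 0, "dy": 0, "dz": -13, "ax": 0, "ay": 0, "az": 0, "hand": 0}, {"dx": 0, "dy": 0, "dz": -13, "ax": 0, "ay": 0, "az": 0, "hand": 0}])

```text
clock: 19.05
eef_pos: [556.6, -60.4, 233.2]
tool_rot: [-3.141, -0.002, -0.405]
force: [-0.7, 0.1, 0.2]
width: 85.3
gripper_force: 0.0
```

```bash
python3 - <<'E'
from h import *
go(434.5,218.5,240,.262)
E
```

```text
clk 19.05 d [-22.21 -20.83  -0.7 ] a [-0.    -0.002 -0.667] F [-0.7  0.1  0.2] w 85.3
```

Emit:
send_rows(series=[{"dx": -4, "dy": -3.7, "dz": -0.7, "ax": 0, "ay": 0, "az": -0.1, "hand": 0}, {"dx": -7, "dy": -6.6, "dz": -0.7, "ax": 0, "ay": 0, "az": -0.2, "hand": 0}, {"dx": -10, "dy": -9.4, "dz": -0.7, "ax": 0, "ay": 0, "az": -0.3, "hand": 0}, {"dx": -13, "dy": -12.2, "dz": -0.7, "ax": 0, "ay": 0, "az": -0.4, "hand": 0}, {"dx": -16, "dy": -15, "dz": -0.7, "ax": 0, "ay": 0, "az": -0.5, "hand": 0}, {"dx": -19, "dy": -17.8, "dz": -0.7, "ax": 0, "ay": 0, "az": -0.6, "hand": 0}, {"dx": -22.2, "dy": -20.8, "dz": -0.7, "ax": 0, "ay": 0, "az": -0.667, "hand": 0}, {"dx": -22.2, "dy": -20.8, "dz": -0.7, "ax": 0, "ay": 0, "az": -0.667, "hand": 0}, {"dx": -22.2, "dy": -20.8, "dz": -0.7, "ax": 0, "ay": 0, "az": -0.667, "hand": 0}, {"dx": -22.2, "dy": -20.8, "dz": -0.7, "ax": 0, "ay": 0, "az": -0.667, "hand": 0}])

```text
clock: 20.05
eef_pos: [434.1, 216.7, 238.5]
tool_rot: [3.14, 0.002, 0.26]
force: [-0.0, -0.2, -0.5]
width: 85.3
gripper_force: 0.0
```

```bash
python3 - <<'E'
from h import *
go(434.5,218.5,58,.262)
s=grab('side')
b=cv2.resize(s['pixels'][170:310,180:360],None,fx=4,fy=4,interpolation=2)
cv2.imwrite('pics/b.png',b[:,:,::-1])
E
```

```text
clk 20.05 d [ 0.12 -0.18 18.05] a [ 0.001  0.002 -0.002] F [-0.  -0.2 -0.5] w 85.3
```

View pics/b.png

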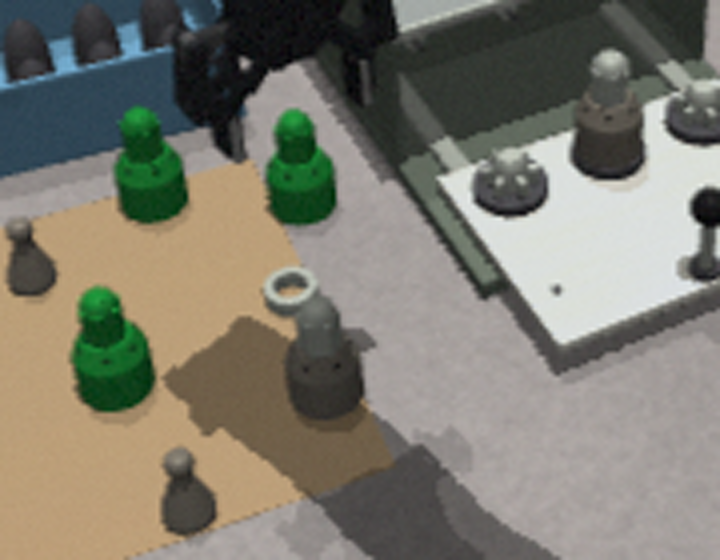

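Emit:
send_rows(series=[{"dx": 0.1, "dy": -0.15, "dz": 5, "ax": 0, "ay": 0, "az": 0, "hand": 0}, {"dx": 0.1, "dy": -0.15, "dz": 10, "ax": 0, "ay": 0, "az": 0, "hand": 0}, {"dx": 0.1, "dy": -0.15, "dz": 14, "ax": 0, "ay": 0, "az": 0, "hand": 0}, {"dx": 0.1, "dy": -0.15, "dz": 17, "ax": 0, "ay": 0, "az": 0, "hand": 0}, {"dx": 0.1, "dy": -0.15, "dz": 18, "ax": 0, "ay": 0, "az": 0, "hand": 0}, {"dx": 0.1, "dy": -0.15, "dz": 18, "ax": 0, "ay": 0, "az": 0, "hand": 1}, {"dx": 0.1, "dy": -0.15, "dz": 18, "ax": 0, "ay": 0, "az": 0, "hand": 1}, {"dx": 0.1, "dy": -0.15, "dz": 18, "ax": 0, "ay": 0, "az": 0, "hand": 1}, {"dx": 0.1, "dy": -0.15, "dz": 18, "ax": 0, "ay": 0, "az": 0, "hand": 1}, {"dx": 0.1, "dy": -0.15, "dz": 18, "ax": 0, "ay": 0, "az": 0, "hand": 1}])

```text
clock: 21.1
eef_pos: [435.8, 220.8, 61.1]
tool_rot: [-3.14, -0.003, 0.262]
force: [-0.1, 0.5, 6.4]
width: 26.8
gripper_force: 58.6
```

Emit:
send_rows(series=[{"dx": 0, "dy": 0, "dz": 0, "ax": 0, "ay": 0, "az": 0, "hand": 1}, {"dx": 0, "dy": 0, "dz": 0, "ax": 0, "ay": 0, "az": 0, "hand": 1}])

```text
clock: 21.3
eef_pos: [435.8, 220.9, 61.1]
tool_rot: [-3.14, -0.003, 0.262]
force: [-0.6, 0.7, 7.0]
width: 27.1
gripper_force: 58.6
```

Emit:
send_rows(series=[{"dx": 0, "dy": 0, "dz": -3, "ax": 0, "ay": 0, "az": 0, "hand": 1}, {"dx": 0, "dy": 0, "dz": -7, "ax": 0, "ay": 0, "az": 0, "hand": 1}, {"dx": 0, "dy": 0, "dz": -11, "ax": 0, "ay": 0, "az": 0, "hand": 1}, {"dx": 0, "dy": 0, "dz": -15, "ax": 0, "ay": 0, "az": 0, "hand": 1}, {"dx": 0, "dy": 0, "dz": -17, "ax": 0, "ay": 0, "az": 0, "hand": 1}, {"dx": 0, "dy": 0, "dz": -17, "ax": 0, "ay": 0, "az": 0, "hand": 1}, {"dx": 0, "dy": 0, "dz": -17, "ax": 0, "ay": 0, "az": 0, "hand": 1}])

```text
clock: 22.0
eef_pos: [433.8, 219.4, 228.9]
tool_rot: [3.141, 0.001, 0.262]
force: [-0.5, -0.5, -7.9]
width: 26.7
gripper_force: 62.3
```

```bash
python3 -c "
from h import *
go(546.8,29.8,225,-.340)"
```

```text
clk 22.0 d [ 6.   21.24  0.39] a [0.001 0.001 0.602] F [-0.5 -0.5 -7.9] w 26.7
```

Emit:
send_rows(series=[{"dx": 1, "dy": 3.5, "dz": 0, "ax": 0, "ay": 0, "az": 0.1, "hand": 1}, {"dx": 2, "dy": 7, "dz": 0, "ax": 0, "ay": 0, "az": 0.2, "hand": 1}, {"dx": 3, "dy": 10.5, "dz": 0, "ax": 0, "ay": 0, "az": 0.3, "hand": 1}, {"dx": 4, "dy": 14, "dz": 0, "ax": 0, "ay": 0, "az": 0.4, "hand": 1}, {"dx": 5, "dy": 17.5, "dz": 0, "ax": 0, "ay": 0, "az": 0.5, "hand": 1}, {"dx": 6, "dy": 21.2, "dz": 0, "ax": 0, "ay": 0, "az": 0.602, "hand": 1}, {"dx": 6, "dy": 21.2, "dz": 0, "ax": 0, "ay": 0, "az": 0.602, "hand": 1}, {"dx": 6, "dy": 21.2, "dz": 3, "ax": 0, "ay": 0, "az": 0.602, "hand": 1}, {"dx": 6, "dy": 21.2, "dz": 6, "ax": 0, "ay": 0, "az": 0.602, "hand": 1}, {"dx": 6, "dy": 21.2, "dz": 6, "ax": 0, "ay": 0, "az": 0.602, "hand": 1}])

```text
clock: 23.0
eef_pos: [542.2, 30.6, 163.9]
tool_rot: [3.136, 0.012, -0.34]
force: [-2.2, 1.0, -6.4]
width: 26.9
gripper_force: 62.0
```

```bash
python3 - <<'E'
from h import *
go(546.8,29.8,106,-.340)
s=grab('side')
b=cv2.resize(s['pixels'][130:240,270:390],None,fx=4,fy=4,interpolation=2)
cv2.imwrite('pics/p2.png',b[:,:,::-1])
E
```

```text
clk 23.0 d [ 0.53 -0.11  5.78] a [0.006 0.012 0.   ] F [-2.2  1.  -6.4] w 26.9
```

View pics/p2.png

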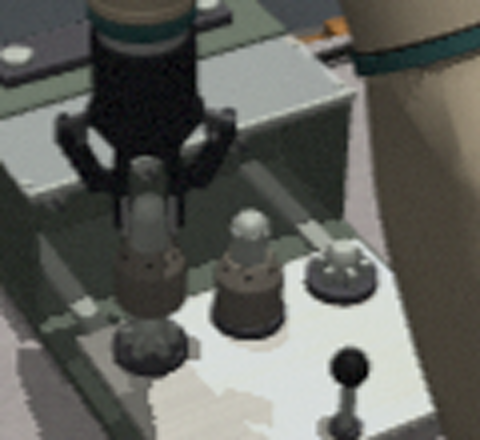

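Emit:
send_rows(series=[{"dx": 0, "dy": 0, "dz": 0, "ax": 0, "ay": 0, "az": 0, "hand": 1}, {"dx": 0, "dy": 0, "dz": 0, "ax": 0, "ay": 0, "az": 0, "hand": 1}])

```text
clock: 23.25
eef_pos: [548.6, 30.7, 170.6]
tool_rot: [-3.141, -0.002, -0.34]
force: [0.6, -0.1, -6.3]
width: 26.6
gripper_force: 62.1
```

```bash
python3 - <<'E'
from h import *
go(546.8,29.8,106,-.340)
E
```

```text
clk 23.25 d [-0.15  0.15  6.46] a [-0.001 -0.002 -0.   ] F [ 0.6 -0.1 -6.3] w 26.6
```

Emit:
send_rows(series=[{"dx": -0.15, "dy": 0.1, "dz": 1.5, "ax": 0, "ay": 0, "az": 0, "hand": 1}, {"dx": -0.15, "dy": 0.1, "dz": 3, "ax": 0, "ay": 0, "az": 0, "hand": 1}, {"dx": -0.15, "dy": 0.1, "dz": 3.6, "ax": 0, "ay": 0, "az": 0, "hand": 1}, {"dx": -0.15, "dy": 0.1, "dz": 4, "ax": 0, "ay": 0, "az": 0, "hand": 1}, {"dx": -0.15, "dy": 0.1, "dz": 4, "ax": 0, "ay": 0, "az": 0, "hand": 1}, {"dx": -0.15, "dy": 0.1, "dz": 4, "ax": 0, "ay": 0, "az": 0, "hand": 1}])

```text
clock: 23.85
eef_pos: [546.8, 30.1, 130.4]
tool_rot: [-3.141, -0.002, -0.34]
force: [1.6, -1.1, -6.6]
width: 26.5
gripper_force: 62.1
```

```bash
python3 - <<'E'
from h import *
go(546.8,29.8,106,-.340)
E
```

```text
clk 23.85 d [0.   0.03 2.44] a [-0.001 -0.002 -0.   ] F [ 1.6 -1.1 -6.6] w 26.5
```

Base at 69, clear so far. Down past the teeth.

Emit:
send_rows(series=[{"dx": 0, "dy": 0, "dz": 0.4, "ax": 0, "ay": 0, "az": 0, "hand": 1}, {"dx": 0, "dy": 0, "dz": 0.8, "ax": 0, "ay": 0, "az": 0, "hand": 1}, {"dx": 0, "dy": 0, "dz": 1.2, "ax": 0, "ay": 0, "az": 0, "hand": 1}, {"dx": 0, "dy": 0, "dz": 1.2, "ax": 0, "ay": 0, "az": 0, "hand": 1}])

```text
clock: 24.25
eef_pos: [547.2, 28.9, 117.3]
tool_rot: [3.141, -0.003, -0.34]
force: [5.4, -3.8, -8.6]
width: 27.0
gripper_force: 61.9
```

Emit:
send_rows(series=[{"dx": 0, "dy": 0, "dz": 0.4, "ax": 0, "ay": 0, "az": 0, "hand": 1}, {"dx": 0, "dy": 0, "dz": 0.8, "ax": 0, "ay": 0, "az": 0, "hand": 1}, {"dx": 0, "dy": 0, "dz": 1.2, "ax": 0, "ay": 0, "az": 0, "hand": 1}, {"dx": 0, "dy": 0, "dz": 1.4, "ax": 0, "ay": 0, "az": 0, "hand": 1}, {"dx": 0, "dy": 0, "dz": 1.5, "ax": 0, "ay": 0, "az": 0, "hand": 1}, {"dx": 0, "dy": 0, "dz": 1.5, "ax": 0, "ay": 0, "az": 0, "hand": 1}])

```text
clock: 24.85
eef_pos: [549.1, 28.5, 106.0]
tool_rot: [-3.14, -0.007, -0.341]
force: [1.8, -4.3, 20.6]
width: 26.7
gripper_force: 65.6
```

Emit:
send_rows(series=[{"dx": 0, "dy": 0, "dz": -0.2, "ax": 0, "ay": 0, "az": 0, "hand": 0}, {"dx": 0, "dy": 0, "dz": -0.2, "ax": 0, "ay": 0, "az": 0, "hand": 0}, {"dx": 0, "dy": 0, "dz": -0.2, "ax": 0, "ay": 0, "az": 0, "hand": 0}, {"dx": 0, "dy": 0, "dz": -0.2, "ax": 0, "ay": 0, "az": 0, "hand": 0}, {"dx": 0, "dy": 0, "dz": -4, "ax": 0, "ay": 0, "az": 0, "hand": 0}, {"dx": 0, "dy": 0, "dz": -9, "ax": 0, "ay": 0, "az": 0, "hand": 0}, {"dx": 0, "dy": 0, "dz": -12, "ax": 0, "ay": 0, "az": 0, "hand": 0}, {"dx": 0, "dy": 0, "dz": -12, "ax": 0, "ay": 0, "az": 0, "hand": 0}, {"dx": 0, "dy": 0, "dz": -12, "ax": 0, "ay": 0, "az": 0, "hand": 0}])

```text
clock: 25.75
eef_pos: [545.6, 30.5, 222.6]
tool_rot: [-3.141, 0.0, -0.34]
force: [-0.3, 0.1, -0.1]
width: 85.5
gripper_force: 0.0
```

```bash
python3 - <<'E'
from h import *
go(407,-76.5,210,.105)
E
```

```text
clk 25.75 d [-9.5  14.71  1.25] a [-0.    -0.    -0.445] F [-0.3  0.1 -0.1] w 85.5
```

Emit:
send_rows(series=[{"dx": -2, "dy": 3, "dz": 0, "ax": 0, "ay": 0, "az": -0.1, "hand": 0}, {"dx": -4, "dy": 6, "dz": 0, "ax": 0, "ay": 0, "az": -0.2, "hand": 0}, {"dx": -6, "dy": 9, "dz": 0, "ax": 0, "ay": 0, "az": -0.3, "hand": 0}, {"dx": -8, "dy": 12, "dz": 0, "ax": 0, "ay": 0, "az": -0.4, "hand": 0}, {"dx": -9.5, "dy": 14.7, "dz": 1, "ax": 0, "ay": 0, "az": -0.445, "hand": 0}, {"dx": -9.5, "dy": 14.7, "dz": 1, "ax": 0, "ay": 0, "az": -0.445, "hand": 0}, {"dx": -9.5, "dy": 14.7, "dz": 1, "ax": 0, "ay": 0, "az": -0.445, "hand": 0}, {"dx": -9.5, "dy": 14.7, "dz": 1, "ax": 0, "ay": 0, "az": -0.445, "hand": 0}])

```text
clock: 26.55
eef_pos: [407.8, -76.0, 212.0]
tool_rot: [-3.141, 0.001, 0.105]
force: [0.2, 0.5, 1.0]
width: 85.2
gripper_force: 0.0
```

```bash
python3 - <<'E'
from h import *
go(407,-76.5,84,.105)
E
```

```text
clk 26.55 d [-0.07  0.05 12.8 ] a [-0.     0.001  0.   ] F [0.2 0.5 1. ] w 85.2
```

Emit:
send_rows(series=[{"dx": 0, "dy": 0, "dz": 4, "ax": 0, "ay": 0, "az": 0, "hand": 0}, {"dx": 0, "dy": 0, "dz": 8, "ax": 0, "ay": 0, "az": 0, "hand": 0}, {"dx": 0, "dy": 0, "dz": 11, "ax": 0, "ay": 0, "az": 0, "hand": 0}, {"dx": 0, "dy": 0, "dz": 12.6, "ax": 0, "ay": 0, "az": 0, "hand": 0}, {"dx": 0, "dy": 0, "dz": 12.6, "ax": 0, "ay": 0, "az": 0, "hand": 1}, {"dx": 0, "dy": 0, "dz": 12.6, "ax": 0, "ay": 0, "az": 0, "hand": 1}, {"dx": 0, "dy": 0, "dz": 12.6, "ax": 0, "ay": 0, "az": 0, "hand": 1}, {"dx": 0, "dy": 0, "dz": 12.6, "ax": 0, "ay": 0, "az": 0, "hand": 1}, {"dx": 0, "dy": 0, "dz": 12.6, "ax": 0, "ay": 0, "az": 0, "hand": 1}, {"dx": 0, "dy": 0, "dz": 12.6, "ax": 0, "ay": 0, "az": 0, "hand": 1}])

```text
clock: 27.55
eef_pos: [408.2, -76.2, 87.8]
tool_rot: [-3.141, -0.003, 0.105]
force: [-1.1, 1.9, 7.3]
width: 26.9
gripper_force: 58.5
```

Emit:
send_rows(series=[{"dx": 1.5, "dy": 0, "dz": 0, "ax": 0, "ay": 0, "az": 0, "hand": 1}, {"dx": 3.5, "dy": 0, "dz": 0, "ax": 0, "ay": 0, "az": 0, "hand": 1}, {"dx": 5.5, "dy": 0, "dz": 0, "ax": 0, "ay": 0, "az": 0, "hand": 1}, {"dx": 7.5, "dy": 0, "dz": 0, "ax": 0, "ay": 0, "az": 0, "hand": 1}, {"dx": 9.5, "dy": 0, "dz": 0, "ax": 0, "ay": 0, "az": 0, "hand": 1}, {"dx": 11, "dy": 0, "dz": 0, "ax": 0, "ay": 0, "az": 0, "hand": 1}, {"dx": 12.2, "dy": 0, "dz": 0, "ax": 0, "ay": 0, "az": 0, "hand": 1}, {"dx": 13, "dy": 0, "dz": 0, "ax": 0, "ay": 0, "az": 0, "hand": 1}, {"dx": 13, "dy": 0, "dz": 0, "ax": 0, "ay": 0, "az": 0, "hand": 1}])

```text
clock: 28.45
eef_pos: [537.4, -62.1, 87.9]
tool_rot: [-3.141, -0.001, 0.105]
force: [-1.3, 2.4, 5.9]
width: 26.9
gripper_force: 59.7
```

Emit:
send_rows(series=[{"dx": 0.4, "dy": 0, "dz": 0, "ax": 0, "ay": 0, "az": 0, "hand": 1}, {"dx": 0.6, "dy": 0, "dz": 0, "ax": 0, "ay": 0, "az": 0, "hand": 1}, {"dx": 0.6, "dy": 0, "dz": 0, "ax": 0, "ay": 0, "az": 0, "hand": 1}])

```text
clock: 28.75
eef_pos: [537.4, -62.1, 87.8]
tool_rot: [-3.139, 0.009, 0.104]
force: [-10.8, 1.2, 16.3]
width: 26.7
gripper_force: 60.8
```

Emit:
send_rows(series=[{"dx": -0.6, "dy": 0, "dz": 0, "ax": 0, "ay": 0, "az": 0, "hand": 1}, {"dx": -0.6, "dy": 0, "dz": 0, "ax": 0, "ay": 0, "az": 0, "hand": 0}, {"dx": -0.6, "dy": 0, "dz": 0, "ax": 0, "ay": 0, "az": 0, "hand": 0}, {"dx": -0.6, "dy": 0, "dz": 0, "ax": 0, "ay": 0, "az": 0, "hand": 0}, {"dx": -0.6, "dy": 0, "dz": 0, "ax": 0, "ay": 0, "az": 0, "hand": 0}, {"dx": -0.6, "dy": 0, "dz": -4, "ax": 0, "ay": 0, "az": 0, "hand": 0}, {"dx": -0.6, "dy": 0, "dz": -8, "ax": 0, "ay": 0, "az": 0, "hand": 0}, {"dx": -0.6, "dy": 0, "dz": -12, "ax": 0, "ay": 0, "az": 0, "hand": 1}, {"dx": -0.6, "dy": 0, "dz": -12, "ax": 0, "ay": 0, "az": 0, "hand": 1}, {"dx": -0.6, "dy": 0, "dz": -12, "ax": 0, "ay": 0, "az": 0, "hand": 1}])

```text
clock: 29.75
eef_pos: [537.0, -63.2, 207.3]
tool_rot: [3.141, -0.002, 0.105]
force: [-0.2, 0.5, -0.6]
width: 44.2
gripper_force: 0.0
```

```bash
python3 - <<'E'
from h import *
t=grab('top');s=grab('side')
g=cv2.cvtColor(cv2.imread('pics/top0.png'),6);c=g[214:238,412:438];m=(c>150).astype(np.uint8)
n,l,st,ce=cv2.connectedComponentsWithStats(m);print(st.tolist(),ce.round(1).tolist())
for k in range(1,n):
  if st[k][4]>20: print(cast(t,*(ce[k]+[412,214]),67).round(1))
a=cv2.resize(t['pixels'][130:250,270:450],None,fx=4,fy=4,interpolation=2)
cv2.imwrite('pics/e.png',a[:,:,::-1])
go(449,-368,160,.1)
E
```

```text
[[0, 0, 26, 24, 594], [11, 8, 6, 6, 30]] [[12.4, 11.6], [13.7, 10.5]]
[ 453.8 -367.8   67. ]
clk 29.85 d [-11.79  29.43   4.56] a [-0.     0.002  0.005] F [-0.3 -0.3  0.7] w 28.3
```

View pics/e.png

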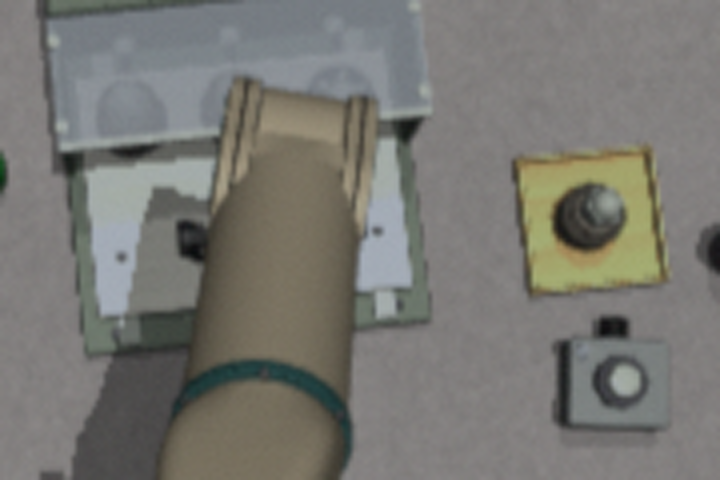

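Emit:
send_rows(series=[{"dx": -1.5, "dy": 4.5, "dz": 0, "ax": 0, "ay": 0, "az": 0, "hand": 1}, {"dx": -3, "dy": 9, "dz": 0, "ax": 0, "ay": 0, "az": 0, "hand": 1}, {"dx": -5, "dy": 13, "dz": 0, "ax": 0, "ay": 0, "az": 0, "hand": 1}, {"dx": -6.5, "dy": 17, "dz": 0, "ax": 0, "ay": 0, "az": 0, "hand": 1}, {"dx": -8, "dy": 21, "dz": 0, "ax": 0, "ay": 0, "az": 0, "hand": 1}, {"dx": -9.5, "dy": 25, "dz": 0, "ax": 0, "ay": 0, "az": 0, "hand": 1}, {"dx": -11.4, "dy": 29.5, "dz": 2, "ax": 0, "ay": 0, "az": 0, "hand": 1}, {"dx": -11.4, "dy": 29.5, "dz": 6, "ax": 0, "ay": 0, "az": 0, "hand": 1}, {"dx": -11.4, "dy": 29.5, "dz": 9, "ax": 0, "ay": 0, "az": 0, "hand": 1}, {"dx": -11.4, "dy": 29.5, "dz": 9, "ax": 0, "ay": 0, "az": 0, "hand": 1}])

```text
clock: 30.85
eef_pos: [450.2, -365.8, 111.0]
tool_rot: [-3.133, 0.009, 0.104]
force: [-0.3, 0.4, 0.8]
width: -0.0
gripper_force: 0.0
```

Emit:
send_rows(series=[{"dx": 0, "dy": 0, "dz": 0, "ax": 0, "ay": 0, "az": 0, "hand": 1}, {"dx": 0, "dy": 0, "dz": 0, "ax": 0, "ay": 0, "az": 0, "hand": 1}])

```text
clock: 31.05
eef_pos: [455.0, -368.6, 117.6]
tool_rot: [3.14, -0.001, 0.105]
force: [0.2, -0.4, 0.3]
width: 0.1
gripper_force: 0.0
```

```bash
python3 - <<'E'
from h import *
go(453.5,-368.5,70,.1)
E
```

```text
clk 31.05 d [-0.15 -0.03  4.76] a [ 0.001 -0.001  0.005] F [ 0.2 -0.4  0.3] w 0.1
```

Emit:
send_rows(series=[{"dx": -0.1, "dy": 0, "dz": 2, "ax": 0, "ay": 0, "az": 0, "hand": 1}, {"dx": -0.1, "dy": 0, "dz": 4, "ax": 0, "ay": 0, "az": 0, "hand": 1}, {"dx": -0.1, "dy": 0, "dz": 4.8, "ax": 0, "ay": 0, "az": 0, "hand": 1}, {"dx": -0.1, "dy": 0, "dz": 5.2, "ax": 0, "ay": 0, "az": 0, "hand": 1}, {"dx": -0.1, "dy": 0, "dz": 5.6, "ax": 0, "ay": 0, "az": 0, "hand": 1}, {"dx": -0.1, "dy": 0, "dz": 5.9, "ax": 0, "ay": 0, "az": 0, "hand": 1}, {"dx": -0.1, "dy": 0, "dz": 5.9, "ax": 0, "ay": 0, "az": 0, "hand": 1}])

```text
clock: 31.75
eef_pos: [453.5, -368.3, 60.8]
tool_rot: [3.141, -0.001, 0.105]
force: [-5.1, 5.1, 21.4]
width: 0.1
gripper_force: 10.5
```

Emit:
send_rows(series=[{"dx": 0, "dy": 0, "dz": 0.2, "ax": 0, "ay": 0, "az": 0, "hand": 1}, {"dx": 0, "dy": 0, "dz": 0.2, "ax": 0, "ay": 0, "az": 0, "hand": 1}, {"dx": 0, "dy": 0, "dz": -2, "ax": 0, "ay": 0, "az": 0, "hand": 1}, {"dx": 0, "dy": 0, "dz": -6, "ax": 0, "ay": 0, "az": 0, "hand": 1}, {"dx": 0, "dy": 0, "dz": -10, "ax": 0, "ay": 0, "az": 0, "hand": 1}, {"dx": -2, "dy": 4, "dz": -14, "ax": 0, "ay": 0, "az": 0, "hand": 1}, {"dx": -2, "dy": 8, "dz": -14, "ax": 0, "ay": 0, "az": 0, "hand": 1}, {"dx": -2, "dy": 12, "dz": -14, "ax": 0, "ay": 0, "az": 0, "hand": 1}, {"dx": -2, "dy": 12, "dz": -14, "ax": 0, "ay": 0, "az": 0, "hand": 1}])

```text
clock: 32.65
eef_pos: [444.1, -497.5, 199.3]
tool_rot: [3.133, -0.001, 0.098]
force: [-0.0, 0.3, -0.8]
width: 0.5
gripper_force: 0.0
```

```bash
python3 - <<'E'
from h import *
t=grab('top');s=grab('side')
a=cv2.resize(t['pixels'][80:260,90:450],(720,360));b=s['pixels'][120:300,140:380]
b=cv2.resize(s['pixels'][120:240,140:500],(720,240))
cv2.imwrite('pics/f.png',np.vstack([a,b])[:,:,::-1])
E
```

```text
(no output)
```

View pics/f.png

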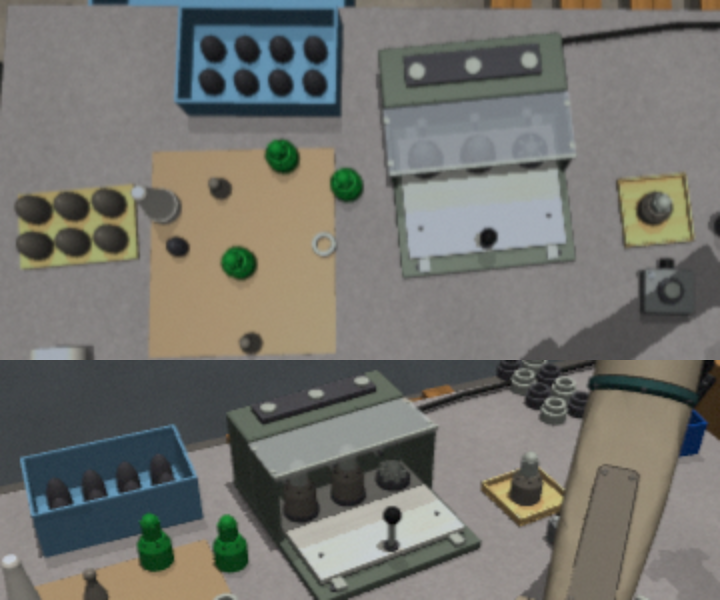

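All is in place: both heads are home under the guard, the marked head stands in the tray, the carriage is in, and the other stock has not moved.

```bash
python3 -c "
from h import *
print(finish_job())"
```

```text
the job is handed in; nothing more can be done
None
```

The job is done and handed in: the marked head stands in the tray, both fresh heads are meshed and home on the left and middle spindles, the carriage is fully in, the start button was pressed fully down, and the other stock is unmoved.

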